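# Check-weigh the nested shell kits behind the draught shield

## Task

Make up the kits on the check-weigher: nest every olive shell in the olive pan and every blue shell in the blue pan, upright and in size order, each smaller shell down inside the next larger one that is there. Then raise the draught shield by its orange lip until the lip is level with the red height mark and leave it there, and then press the recessed red button right in with the tip of the yellow stylus, never with the fingers. Finally lay the stylus back in its cradle as it was, and leave the black collars, the jar and the tape alone.

Things in the scene. Friction and masses are not known exactly. Their poses are not given: they have to be found in the camera images.
- olive_large: dark olive-green ribbed plastic shell, large size: an open-topped round cup, outer diameter 62 mm, inner diameter 56 mm, height 36 mm, floor 4 mm thick, 45 g. Stands upright on the bench. Origin: centre of its underside; z up its axis. May be absent (None). The smaller shells are taller, so a nested shell stands about 26 mm proud of the one round it.
- olive_medium: dark olive-green ribbed plastic shell, medium size: an open-topped round cup, outer diameter 46 mm, inner diameter 40 mm, height 58 mm, floor 4 mm thick, 45 g. Stands upright on the bench. Origin: centre of its underside; z up its axis. May be absent (None). The smaller shells are taller, so a nested shell stands about 26 mm proud of the one round it.
- olive_small: dark olive-green ribbed plastic shell, small size: an open-topped round cup, outer diameter 32 mm, inner diameter 26 mm, height 80 mm, floor 4 mm thick, 45 g. Stands upright on the bench. Origin: centre of its underside; z up its axis. May be absent (None). The smaller shells are taller, so a nested shell stands about 26 mm proud of the one round it.
- pan_olive_floor (a point): centre of the inner floor of the olive weighing pan, a shallow round olive dish fixed on the weigher behind the draught shield: outer diameter 78 mm, inner diameter 70 mm, its rim 6 mm above this point. This point is 34 mm above the bench. The two pans stand 150 mm apart, 94 to 102 mm behind the shield; which colour is left varies.
- blue_large: blue ribbed plastic shell, large size: an open-topped round cup, outer diameter 62 mm, inner diameter 56 mm, height 36 mm, floor 4 mm thick, 45 g. Stands upright on the bench. Origin: centre of its underside; z up its axis. May be absent (None). The smaller shells are taller, so a nested shell stands about 26 mm proud of the one round it.
- blue_medium: blue ribbed plastic shell, medium size: an open-topped round cup, outer diameter 46 mm, inner diameter 40 mm, height 58 mm, floor 4 mm thick, 45 g. Stands upright on the bench. Origin: centre of its underside; z up its axis. May be absent (None). The smaller shells are taller, so a nested shell stands about 26 mm proud of the one round it.
- blue_small: blue ribbed plastic shell, small size: an open-topped round cup, outer diameter 32 mm, inner diameter 26 mm, height 80 mm, floor 4 mm thick, 45 g. Stands upright on the bench. Origin: centre of its underside; z up its axis. May be absent (None). The smaller shells are taller, so a nested shell stands about 26 mm proud of the one round it.
- pan_blue_floor (a point): centre of the inner floor of the blue weighing pan, a shallow round blue dish fixed on the weigher behind the draught shield: outer diameter 78 mm, inner diameter 70 mm, its rim 6 mm above this point. This point is 34 mm above the bench. The two pans stand 150 mm apart, 94 to 102 mm behind the shield; which colour is left varies.
- weigher: white check-weigher base, 220 mm deep (x), 360 mm wide (y), 30 mm high, fixed to the bench; origin: centre of its underside, on the bench. Its front faces its own -x, towards the robot; z is up. Open above, so the pans are reached from overhead. Across its front stands a fixed clear pane (top 105 mm above the bench, 98 mm in front of the origin) between two aluminium posts 20 mm square and 230 mm high (105 mm in front, 170 mm to either side).
- shield (a joint): height of the clear draught shield above its lowest position, 0 to 0.12 m. It slides straight up in front of the fixed pane, is counterbalanced (about 3 N moves it either way) and stays where it is left.
- shield_edge (a point): middle of the front edge of the shield's orange lip, at mid thickness. The lip runs along the top of the shield: 280 mm wide, 10 mm thick, standing 35 mm out from the shield's pane towards the front (weigher's -x). This point is 110 mm above the bench plus the joint value. Nothing lies below the lip: fingertips fit under it from the front, and it can be pushed up from beneath or down from above.
- mark_line (a point): height mark: the mid height of the red line (a red band 10 mm thick) round a yellow clip on one post beside the shield. The shield is right when its orange lip (10 mm thick) is level with this red line.
- control_box: grey control box, 60 mm deep, 140 mm wide, 120 mm high, fixed. Origin: on the bench, below the middle of its front face; the front face looks to its own -x, and own +x points into the box. A yellow stripe 10 mm wide runs front to back along its top, straight above the button.
- recess_mouth (a point): centre of the mouth of the button's recess in the control box's front face (yellow surround), 89 mm above the bench. The recess is 22 mm square; the red button, 18 mm across, lies 12 mm inside it.
- button (a joint): travel of the recessed red button along the box's +x (into the box), 0 to 0.006 m; a spring returns it: 1.5 N to start, 4.5 N fully in. It registers past 4 mm.
- stylus: yellow stylus: a square bar 116 mm long and 14 mm square with a black tail, and a steel pin 6 mm thick and 34 mm long on its +x end; 40 g. Starts lying in the cradle. Origin: middle of the underside of the bar; x along it towards the pin. Its axis is 7 mm above the origin; pin tip 92 mm ahead of the origin. While it is held no pose is given.
- cradle: stylus cradle, fixed: black base with two black V-shaped supports 90 mm apart, open between them for the fingers. Origin: centre of its underside on the bench; x along the stylus that lies in it, pin towards +x. 50 mm wide; supports about 43 mm high.
- cradle_seat (a point): where the stylus's origin lies when it rests in the cradle: 24 mm above the bench.
- reject_a: black ribbed collar, 46 mm across, 38 mm high, a reject that is not part of the job. Origin: centre of its underside.
- reject_b: second black ribbed collar like it, not part of the job. Origin: centre of its underside.
- jar: white screw-top jar, 60 mm across, 75 mm high, bystander. Origin: centre of its underside.
- tape: roll of brown tape, 90 mm across, 20 mm high, bystander. Origin: centre of its underside.
- stylus_tip (a point): tip of the stylus's steel pin.
Things that resemble listed ones, but are neither listed nor needed, are in the scene too. What is shaped like the blue_small but pink or turquoise is not meant. Of the things shaped like the stylus, the yellow one is meant.

How it is judged:
By the outcome, as a careful person would: the job done as asked, in the order asked, and still so for the second after the job is handed in, with the robot touching nothing.
Of olive_large, olive_medium, olive_small, blue_large, blue_medium, blue_small only 3 to 5 are there at a start; the rules pass over those that are not, and their reading is None.
At some moment in a run one of olive_large, olive_medium, blue_large, blue_medium may be knocked a few centimetres aside while the robot is not near it.
It also fails if it takes over 210 s, if anything falls off the work surface, if the arm or the gripper's body presses on something with over 40 N, if the wrist force passes 120 N, or if a joint passes its speed limit or range.

## Robot

A 7-joint arm with a two-finger parallel gripper is mounted at the origin on the work surface. World frame = base frame: x ahead of the robot, y to its left, z up, the work surface at z = 0. Lengths are in m, angles in degrees, forces in N, time in s.
With the tool pointing down it reaches from about 0.425 to 0.875 m from the base axis. Payload 4.7 kg.
Tool frame: the origin (TCP) lies between the finger pads; the fingertips stand 11 mm ahead of it and the grasp point (between the pads) lies 8 mm behind it (r.nose_length is the distance from the TCP to the fingertips, in m); x points along the fingers, z is the direction in which the jaws open and shut, and the axes are right-handed (so a half turn about x gives the same grasp; the last joint's range is limited). The gripper opens to 85 mm and grips with 20 to 120 N. Pads are 22 mm wide; open, the fingers measure 114 mm over their backs; the gripper's body (76 mm by 85 mm) begins 54 mm behind the grasp point. The pads swing forward as they close: fully open they stand 13 mm farther back than shut.
Start: joints at [66.641, 18.392, -4.016, 83.108, 1.295, 78.541, -3.26], TCP at [0.266, -0.593, 0.242] pointing down, gripper open.
Joint ranges: [-163.93, 163.93], [-17.29, 119.83], [-79.2, 71.16], [3.27, 140.29], [-89.18, 269.18], [5.43, 117.66], [-154.24, 154.24]. Speed limits (degrees/s): [147.25, 147.25, 180, 180, 180, 180, 180].

## Interface

Orientations are given as [roll, pitch, yaw] about the fixed x, y, z axes, in that order (R = Rz(yaw) Ry(pitch) Rx(roll)).
In Python, from cell import sensors, grab_frame, workorder, r gives the robot as it stands.
- The arm moves only by the tool send_rows, never from a script. Its argument "rows" is a list of rows, each a list of 7 numbers: the shift along the tool's x, y, z in mm, then the turn, a rotation vector about the tool's x, y, z in degrees, then the gripper's target within -1 to 1 (fully open at 1, half-way at 0, shut at -1). In form: [[x, y, z, ax, ay, az, fingers], ...]. A call has exactly 10 rows; each row is the pose to reach, as a shift and turn from the pose commanded when the call began, along the tool's axes at that moment; what a row does not reach only later rows make up. A row lasts 1/8 s, in which the tool goes at most 62.5 mm and 10.7 degrees, less where a joint would pass 70% of its speed; a pose out of reach is approached as far as the arm can. A call with a gripper value outside its range is refused whole. The fingers move at their own pace and stop on an object; "grip_force" is the grip in N (left out, the last holds). Time passes only in rows, so rows that repeat a pose let the fingers close, or fill a call up. It gives the time, the measured TCP pose, the force and the opening at its end, in the units of the state.
- sensors.get_state(): the state, without advancing time (a new reading comes with each control period).
- grab_frame(name): name is "side" or "top" or "wrist"; returns a dict with "img" (400x640x3 uint8, red, green, blue), "mtx" (3x3 intrinsics, pixels), "dist_coeffs" ([k1, k2, p1, p2, k3] as OpenCV has them; the pictures are not rectified), "position" and "attitude" of the camera in the world; the wrist camera has in their place "tool_from_camera" (4x4, takes a point from camera to tool coordinates, whose origin is the TCP and whose axes are the tool frame's). Camera axes: x right, y down, z forward; pixel columns grow to the right and rows downward; lengths in m; the calibration is good to about 2 mm. A picture is of the moment at which its call begins: read the wrist's pose just before it. There is no depth.
- workorder.hand_in(): hands the job in, once; it reports no verdict.
The state is a dict: "time": time; "joint_positions": joint angles; "qvel": joint speeds; "tau": joint torques, N m; "ee_pos": TCP position; "orientation": TCP orientation; "ft_force": force on the tool from outside, world axes, zero at the start; "wrist_torque": the same for the moment, N m; "gripper_width": opening from 0.0 (shut) to 1.0 (fully open).
Only numpy, scipy, OpenCV 4.12 (cv2) and the standard library are available. Lean on these libraries where they do the work, as an engineer would, in place of code of your own. Each camera call takes 0.05 s, during which the arm holds its last target.

## Working session

There is one attempt and no reset: what is moved stays moved. The work goes in short steps, Python scripts to look and compute and a tool call to move; the robot and the scene stay as the last step left them, time stands still between calls to the robot, and variables do not carry over. Pictures are saved under pics/ and viewed, and the job is handed in when it is done.

Besides the shell and the picture viewer there is one more tool, called after "Request:" in YAML: its name, and indented under it one key for each argument. send_rows: Moves the arm, as the interface text tells. Its arguments: {"type":"object","properties":{"rows":{"type":"array"},"grip_force":{"type":"number"}},"required":["rows"]}

```bash
ls; mkdir -p pics; cat > h.py <<'E'
import numpy as np, cv2, json
from cell import sensors, grab_frame, workorder, r
from scipy.spatial.transform import Rotation as Ro
def snap(n,f):
    d=grab_frame(n); cv2.imwrite('pics/'+f,d['img'][:,:,::-1]); return d
E
python3 - <<'E'
from h import *
print(sensors.get_state())
for n in ('side','top','wrist'):
    d=snap(n,n+'0.png'); print({k:v for k,v in d.items() if k!='img'})
E
```

```text
pics
{'time': 0.0, 'joint_positions': array([66.64245054, 18.43899145, -4.01654267, 83.17303242,  1.29447867,
       78.54241024, -3.26027098]), 'qvel': array([-0.06074631, -0.10251553, -0.13581421, -0.00158975,  0.05813711,
       -0.00337604,  0.039229  ]), 'tau': array([ 1.34652792e-04, -4.93590117e+01, -3.82307880e-01, -3.14329076e+01,
        1.29821553e-02,  1.13439438e-02, -1.27357384e-05]), 'ee_pos': array([ 0.26585014, -0.59258574,  0.24124078]), 'orientation': array([-177.41566184,   89.89067336,  116.7521804 ]), 'ft_force': array([-0.42152595, -0.33736579, -0.46183426]), 'wrist_torque': array([ 0.00969045, -0.00041618, -0.00735045]), 'gripper_width': 1.0027010572425976}
{'mtx': array([[435.77149738,   0.        , 326.88041598],
       [  0.        , 435.77149738, 196.82357971],
       [  0.        ,   0.        ,   1.        ]]), 'dist_coeffs': array([-0.06408948,  0.        ,  0.        ,  0.        ,  0.        ]), 'position': array([0.08437509, 0.87806543, 0.71459532]), 'attitude': array([-1.19050785e+02, -7.25238700e-02, -1.54498456e+02])}
{'mtx': array([[457.55476256,
[... 257 characters left out ...]
1148,  1.23554339]), 'attitude': array([-175.83412402,   -0.31403737,  -89.15287127])}
{'mtx': array([[298.62992851,   0.        , 320.39992267],
       [  0.        , 298.62992851, 199.18981889],
       [  0.        ,   0.        ,   1.        ]]), 'dist_coeffs': array([-0.05543033,  0.        ,  0.        ,  0.        ,  0.        ]), 'tool_from_camera': array([[ 4.88744791e-04, -2.57910339e-01,  9.66168732e-01,
        -1.31562239e-01],
       [ 8.11015073e-04, -9.66168427e-01, -2.57910668e-01,
         6.63665331e-02],
       [ 9.99999552e-01,  9.09629900e-04, -2.63040613e-04,
        -4.12299896e-04],
       [ 0.00000000e+00,  0.00000000e+00,  0.00000000e+00,
         1.00000000e+00]])}
```

View pics/top0.png

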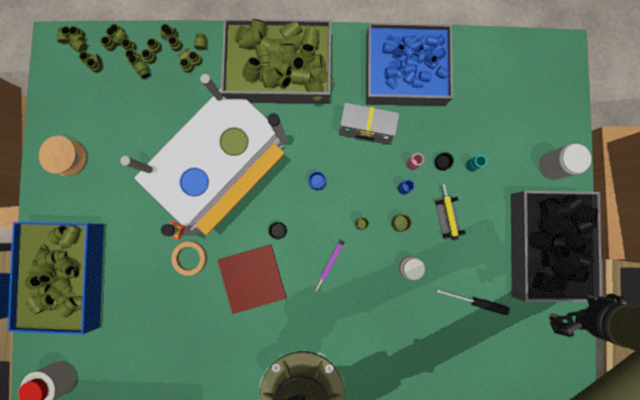

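View pics/side0.png

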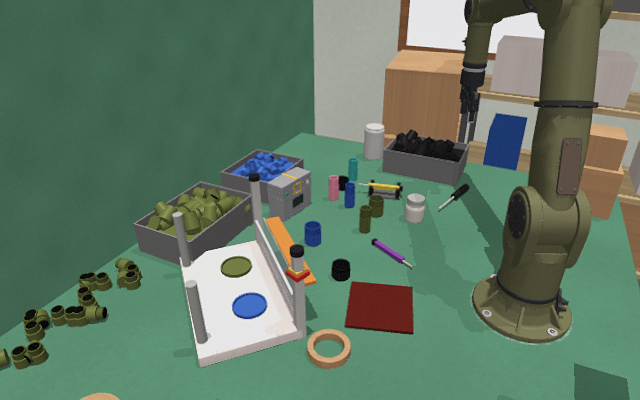

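View pics/wrist0.png

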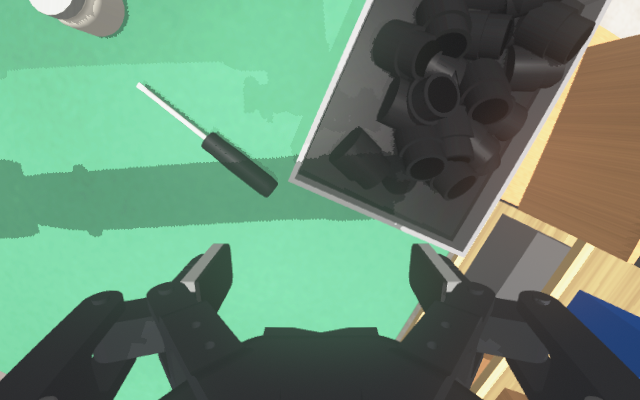

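```bash
python3 - <<'E'
import cv2
t=cv2.imread('pics/top0.png'); s=cv2.imread('pics/side0.png')
cv2.imwrite('pics/c1.png',cv2.resize(t[90:290,295:495],None,fx=4,fy=4,interpolation=cv2.INTER_CUBIC)[:600])
cv2.imwrite('pics/c2.png',cv2.resize(t[70:270,110:310],None,fx=3,fy=3,interpolation=cv2.INTER_CUBIC))
cv2.imwrite('pics/c3.png',cv2.resize(s[150:290,230:430],None,fx=4,fy=4,interpolation=cv2.INTER_CUBIC))
E
```

```text
(no output)
```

View pics/c1.png

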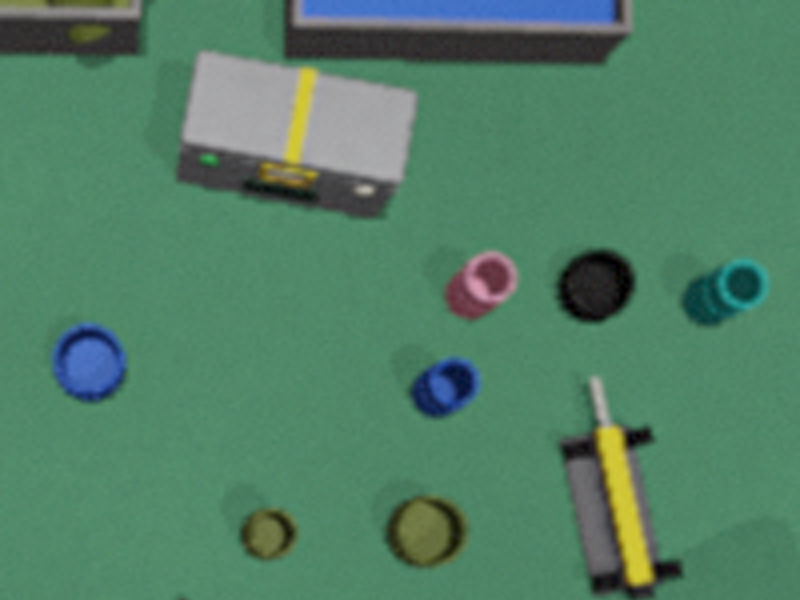

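View pics/c2.png

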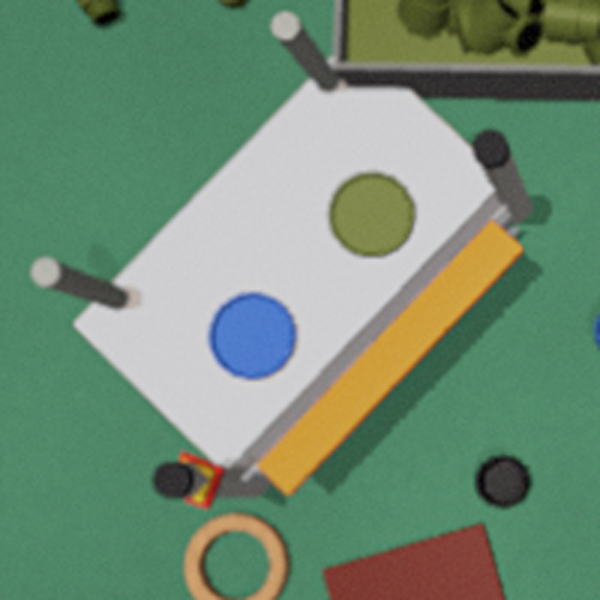

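View pics/c3.png

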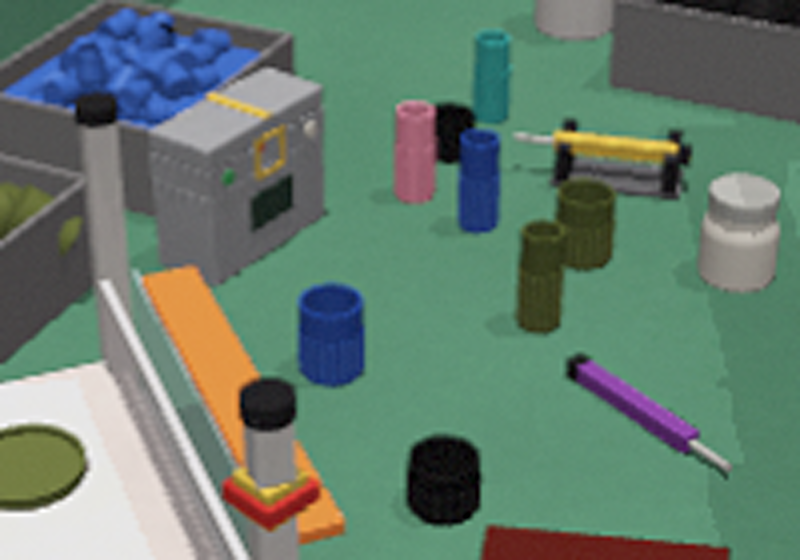

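```bash
cat >> h.py <<'E'
import pickle,os
def cam(n,d=None,st=None):
    d=d or grab_frame(n)
    if 'position' in d:
        return d['mtx'],d['dist_coeffs'],Ro.from_euler('xyz',d['attitude'],degrees=True).as_matrix(),d['position'],d
    T=np.eye(4);T[:3,:3]=Ro.from_euler('xyz',st['orientation'],degrees=True).as_matrix();T[:3,3]=st['ee_pos']
    T=T@d['tool_from_camera']; return d['mtx'],d['dist_coeffs'],T[:3,:3],T[:3,3],d
def ray(c,uv):
    p=cv2.undistortPoints(np.array([[uv]],float),c[0],c[1])[0,0]
    v=c[2]@np.array([p[0],p[1],1.]); return v/np.linalg.norm(v)
def onz(c,uv,z):
    v=ray(c,uv); return c[3]+v*(z-c[3][2])/v[2]
def proj(c,P):
    P=np.atleast_2d(np.array(P,float))
    rv=cv2.Rodrigues(c[2].T)[0]; return cv2.projectPoints(P,rv,-c[2].T@c[3],c[0],c[1])[0][:,0]
def tri(c1,u1,c2,u2):
    a,b=ray(c1,u1),ray(c2,u2)
    A=np.stack([a,-b],1); s=np.linalg.lstsq(A,c2[3]-c1[3],rcond=None)[0]
    p,q=c1[3]+a*s[0],c2[3]+b*s[1]; return (p+q)/2,np.linalg.norm(p-q)
E
python3 - <<'E'
from h import *
np.set_printoptions(precision=4,suppress=True)
c=cam('top'); s=cam('side')
f=lambda x,y:(295+x/4-.375,90+y/4-.375)
g=lambda x,y:(110+x/3-.33,70+y/3-.33)
h=lambda x,y:(230+x/4-.375,150+y/4-.375)
for n,uv,z,sv in [('bM',f(90,361),.058,h(331,305)),('bS',f(452,382),.08,h(480,143)),('oS',f(270,532),.08,h(543,236)),('oM',f(428,530),.058,h(585,198))]:
    print(n,onz(c,uv,z),onz(s,sv,z))
po=onz(c,g(372,214),.04);pb=onz(c,g(252,336),.04);print('pans',po,pb,np.linalg.norm(po-pb))
print('stripe',onz(c,f(296,160),.12),onz(c,f(308,70),.12))
print('boxtop corners',[onz(c,f(*q),.12) for q in [(182,143),(402,182),(417,92),(200,52)]])
print('sty',onz(c,f(595,380),.031),onz(c,f(643,585),.038),onz(c,f(609,428),.038))
print('lip corners',[onz(c,g(*q),.115) for q in [(288,496),(524,245),(495,220),(256,468)]])
print('posts',[onz(c,g(*q),.23) for q in [(173,480),(491,149)]])
print('rejects',onz(c,f(597,284),.038),onz(c,g(503,481),.038))
E
```

```text
bM [ 0.5608 -0.0312  0.058 ] [ 0.5574 -0.0222  0.058 ]
bS [ 0.5485 -0.2621  0.08  ] [ 0.5429 -0.2514  0.08  ]
oS [ 0.4515 -0.1469  0.08  ] [ 0.4463 -0.1383  0.08  ]
oM [ 0.4547 -0.2508  0.058 ] [ 0.4503 -0.2412  0.058 ]
pans [0.6633 0.1921 0.04  ] [0.5534 0.2947 0.04  ] 0.15036553198436794
stripe [ 0.6809 -0.1578  0.12  ] [ 0.7381 -0.1649  0.12  ]
boxtop corners [array([ 0.6904, -0.087 ,  0.12  ]), array([ 0.6683, -0.2236,  0.12  ]), array([ 0.7254, -0.233 ,  0.12  ]), array([ 0.7483, -0.0975,  0.12  ])]
sty [ 0.5566 -0.3667  0.031 ] [ 0.421  -0.3963  0.038 ] [ 0.5241 -0.3741  0.038 ]
lip corners [array([0.4144, 0.2387, 0.115 ]), array([0.6241, 0.0502, 0.115 ]), array([0.6446, 0.0747, 0.115 ]), array([0.4368, 0.2658, 0.115 ])]
posts [array([0.4257, 0.2947, 0.23  ]), array([0.6757, 0.0661, 0.23  ])]
rejects [ 0.62   -0.3666  0.038 ] [0.4298 0.0709 0.038 ]
```

```bash
cat >> h.py <<'E'
def plan(p,jaw=None,R=None,st=None):
    """print shift(mm, tool axes) and rotvec(deg) to reach TCP p; tool down with jaw z along world yaw 'jaw' deg"""
    st=st or sensors.get_state()
    R0=Ro.from_euler('xyz',st['orientation'],degrees=True).as_matrix()
    if R is None and jaw is not None: R=down(jaw,R0)
    if R is None: R=R0
    sh=R0.T@(np.array(p)-st['ee_pos'])*1000; rv=Ro.from_matrix(R0.T@R).as_rotvec(degrees=True)
    print('shift',sh.round(1),'turn',rv.round(2)); return sh,rv
def down(jaw,R0):
    a=np.radians(jaw); z=np.array([np.cos(a),np.sin(a),0]); 
    if z@R0[:,2]<0: z=-z
    x=np.array([0,0,-1.]); return np.stack([x,np.cross(z,x),z],1)
def info(st=None):
    st=st or sensors.get_state(); R0=Ro.from_euler('xyz',st['orientation'],degrees=True).as_matrix()
    print('t',round(st['time'],2),'p',st['ee_pos'].round(4),'F',st['ft_force'].round(1),'w',round(st['gripper_width'],3),'q',st['joint_positions'].round(1)); print('x',R0[:,0].round(3),'y',R0[:,1].round(3),'z',R0[:,2].round(3))
E
python3 - <<'E'
from h import *
print([a for a in dir(r) if a[0]!='_'], r.nose_length)
info()
plan([.46,-.2,.33],0);plan([.46,-.2,.33],90);plan([.46,-.2,.33],65)
c=cam('top'); print(proj(c,[[0,0,0.0]]))
s=cam('side'); print('side pans z.04',proj(s,[[.6633,.1921,.04],[.5534,.2947,.04]]))
E
```

```text
['MotionError', 'nose_length'] 0.011
t 0.25 p [ 0.266  -0.5928  0.2418] F [-0.7 -0.5  0.2] w 0.996 q [66.6 18.4 -4.  83.1  1.3 78.5 -3.3]
x [-0.     0.001 -1.   ] y [ 0.912  0.409 -0.   ] z [ 0.409 -0.912 -0.001]
shift [ -88.   337.8 -279. ] turn [-6.583e+01 -5.000e-02 -3.000e-02]
shift [ -88.   337.8 -279. ] turn [ 2.417e+01 -5.000e-02  1.000e-02]
shift [ -88.   337.8 -279. ] turn [ 4.917e+01 -5.000e-02  2.000e-02]
[[302.37215223 392.34627272]]
side pans z.04 [[235.8204096  263.82746568]
 [249.14965852 302.7579187 ]]
```

Request:
send_rows:
  rows:
    - [-88,338,-279,24,0,0,0.2]
    - [-88,338,-279,24,0,0,0.2]
    - [-88,338,-279,24,0,0,0.2]
    - [-88,338,-279,24,0,0,0.2]
    - [-88,338,-279,24,0,0,0.2]
    - [-88,338,-279,24,0,0,0.2]
    - [-88,338,-279,24,0,0,0.2]
    - [-88,338,-279,24,0,0,0.2]
    - [-88,338,-279,24,0,0,0.2]
    - [-88,338,-279,24,0,0,0.2]

```text
time: 1.6
ee_pos: [0.4593, -0.2021, 0.3298]
orientation: [-72.4, 89.9, -162.5]
ft_force: [0.4, -1.1, -0.2]
gripper_width: 0.598
```

```bash
python3 - <<'E'
from h import *
info(); st=sensors.get_state()
c=cam('wrist',snap('wrist','w1.png'),st)
for n,P in dict(bM=[.5608,-.0312,.058],bS=[.5485,-.2621,.08],oS=[.4515,-.1469,.08],oM=[.4547,-.2508,.058],tip=[.5566,-.3667,.031]).items(): print(n,proj(c,P))
E
```

```text
t 1.6 p [ 0.4593 -0.2021  0.3298] F [ 0.4 -1.1 -0.2] w 0.598 q [ 41.2  -0.6 -20.2  94.9  -0.2  85.7 -69. ]
x [-0.001 -0.    -1.   ] y [ 1.    -0.    -0.001] z [-0. -1.  0.]
bM [[189.57060045  92.29342371]]
bS [[370.35258341 100.23373172]]
oS [[278.70074631 178.10934884]]
oM [[356.76856198 172.7851661 ]]
tip [[439.92006439  97.17441725]]
```

View pics/w1.png

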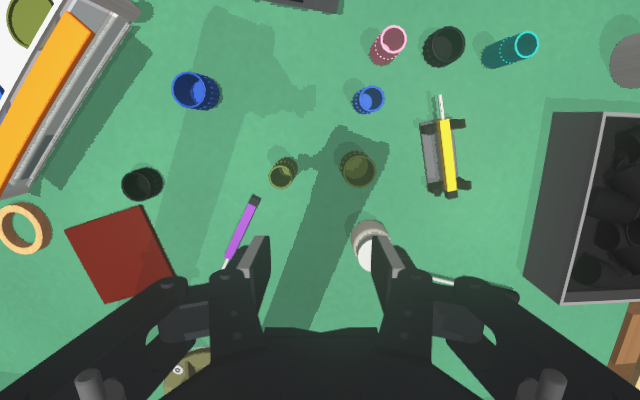

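```bash
python3 - <<'E'
import cv2
t=cv2.imread('pics/w1.png')
cv2.imwrite('pics/c4.png',cv2.resize(t[60:200,240:400],None,fx=4,fy=4,interpolation=cv2.INTER_CUBIC))
E
```

```text
(no output)
```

View pics/c4.png

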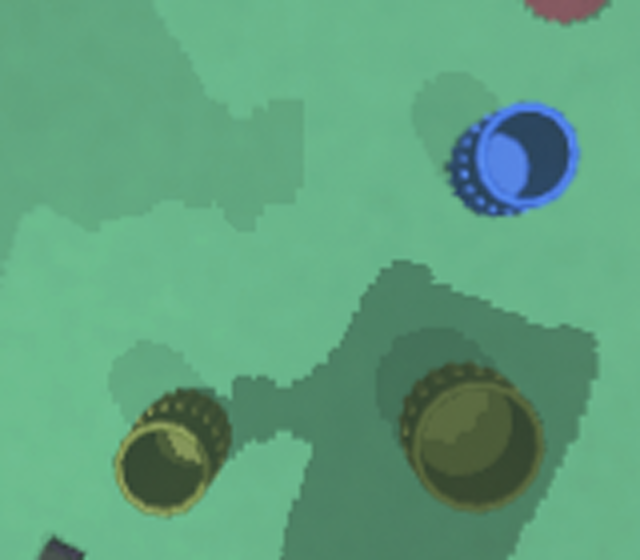

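```bash
python3 - <<'E'
from h import *
import types
st=sensors.get_state(); c=cam('wrist',None,st)
k=lambda x,y:(240+x/4-.375,60+y/4-.375)
for n,uv,z in [('oM',k(478,445),.058),('oS',k(165,468),.08),('bS',k(527,155),.08),('bM',(189.3,91),.058)]: print(n,onz(c,uv,z).round(4))
plan([.4545,-.2515,.032],90)
E
```

```text
oM [ 0.4573 -0.2539  0.058 ]
oS [ 0.4535 -0.1497  0.08  ]
bS [ 0.5507 -0.2632  0.08  ]
bM [ 0.5625 -0.0309  0.058 ]
shift [297.8  -4.5  49.7] turn [-0.02 -0.01  0.05]
```

Request:
send_rows:
  rows:
    - [40,-3,50,0,0,0,0.7]
    - [80,-3,50,0,0,0,0.7]
    - [120,-3,50,0,0,0,0.7]
    - [160,-3,50,0,0,0,0.7]
    - [200,-3,50,0,0,0,0.7]
    - [235,-3,50,0,0,0,0.7]
    - [265,-3,50,0,0,0,0.7]
    - [285,-3,50,0,0,0,0.7]
    - [297,-3,50,0,0,0,0.7]
    - [297,-3,50,0,0,0,0.7]

```text
time: 2.95
ee_pos: [0.4566, -0.2505, 0.0326]
orientation: [-115.2, 89.9, 154.9]
ft_force: [-0.3, 0.2, -0.3]
gripper_width: 0.848
```

Request:
send_rows:
  rows:
    - [0,0,0,0,0,0,-1]
    - [0,0,0,0,0,0,-1]
    - [0,0,0,0,0,0,-1]
    - [0,0,0,0,0,0,-1]
    - [0,0,0,0,0,0,-1]
    - [-10,0,0,0,0,0,-1]
    - [-40,0,0,0,0,0,-1]
    - [-80,0,0,0,0,0,-1]
    - [-130,0,0,0,0,0,-1]
    - [-180,0,0,0,0,0,-1]
  grip_force: 30

```text
time: 4.2
ee_pos: [0.4569, -0.2497, 0.215]
orientation: [-111.2, 90.0, 159.0]
ft_force: [0.9, -1.2, -0.2]
gripper_width: 0.537
```

```bash
python3 - <<'E'
from h import *
info(); snap('wrist','w2.png'); plan([.6633,.1921,.22],None)
E
```

```text
t 4.2 p [ 0.4569 -0.2497  0.215 ] F [ 0.9 -1.2 -0.2] w 0.537 q [ 43.3   4.5 -18.4 103.    1.5  72.8 -65.3]
x [-0.  0. -1.] y [ 1.     0.003 -0.   ] z [ 0.003 -1.    -0.   ]
shift [   1.8  204.4 -442.7] turn [0. 0. 0.]
```

View pics/w2.png

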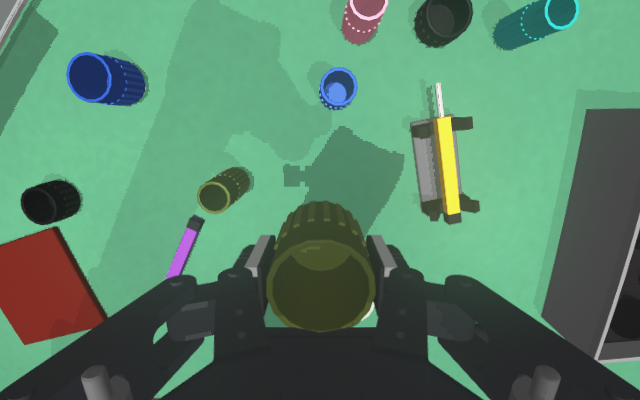

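```bash
python3 - <<'E'
from h import *
st=sensors.get_state(); c=cam('wrist',None,st)
p=onz(c,(321,286),.2404); print('held centre',p.round(4), 'in tool', (Ro.from_euler('xyz',st['orientation'],degrees=True).as_matrix().T@(p-st['ee_pos'])).round(4))
plan([.526,.045,.25],-43); plan([.6633,.1921,.25],-43)
E
```

```text
held centre [ 0.4573 -0.2506  0.2404] in tool [-0.0179 -0.0028 -0.0006]
shift [ -31.2   66.8 -296. ] turn [-46.82   0.54  -0.37]
shift [ -30.8  204.6 -442.6] turn [-46.82   0.54  -0.37]
```

Request:
send_rows:
  rows:
    - [-20,20,-60,-10,0,0,-1]
    - [-30,40,-120,-20,0,0,-1]
    - [-31,55,-180,-30,0,0,-1]
    - [-31,67,-240,-40,0,0,-1]
    - [-31,67,-296,-47,0,0,-1]
    - [-31,110,-342,-47,0,0,-1]
    - [-31,150,-385,-47,0,0,-1]
    - [-31,185,-421,-47,0,0,-1]
    - [-31,200,-437,-47,0,0,-1]
    - [-31,204,-442,-47,0,0,-1]

```text
time: 5.55
ee_pos: [0.6598, 0.1941, 0.2429]
orientation: [-151.3, 89.9, 166.0]
ft_force: [-0.5, -0.1, -0.3]
gripper_width: 0.535
```

```bash
python3 - <<'E'
from h import *
st=sensors.get_state();info(st); c=cam('wrist',snap('wrist','w3.png'),st);snap('top','t3.png')
print(proj(c,[[.6633,.1921,.04],[.5534,.2947,.04]]))
E
```

```text
t 5.55 p [0.6598 0.1941 0.2429] F [-0.5 -0.1 -0.3] w 0.535 q [  8.   27.6 -38.2  75.8  16.7  82.3 -72. ]
x [-0.002  0.001 -1.   ] y [ 0.678  0.735 -0.001] z [ 0.735 -0.678 -0.002]
[[324.20871946 178.84017674]
 [193.50817258 178.1526412 ]]
```

View pics/w3.png

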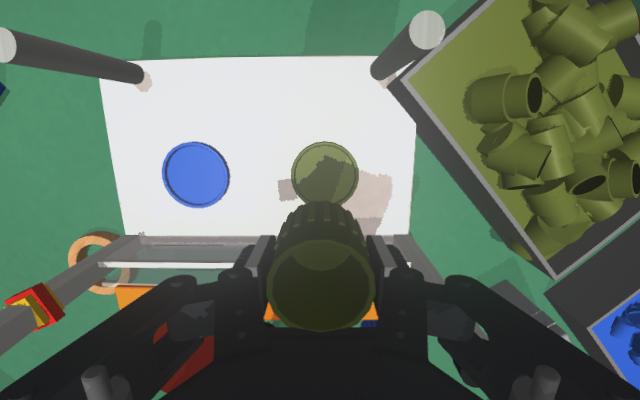

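View pics/t3.png

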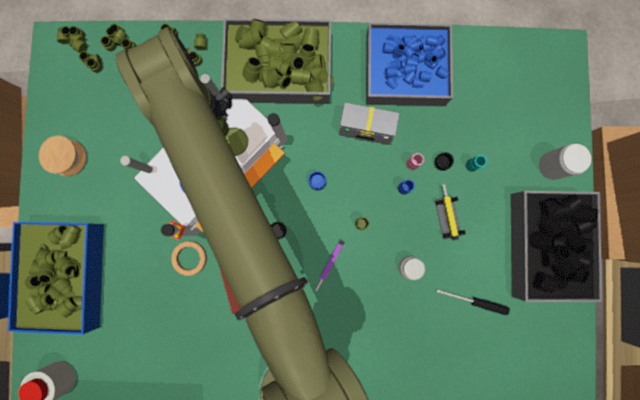

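```bash
python3 - <<'E'
from h import *
st=sensors.get_state();info(st); c=cam('wrist',snap('wrist','w4.png'),st)
print(proj(c,[[.6633,.1921,.04],[.5534,.2947,.04]]))
d=cv2.imread('pics/w4.png'); cv2.imwrite('pics/c5.png',cv2.resize(d[130:230,150:370],None,fx=3.6,fy=3.6,interpolation=cv2.INTER_CUBIC))
E
```

```text
t 5.65 p [0.6596 0.1926 0.2436] F [ 0.2  0.3 -0.5] w 0.535 q [  8.1  27.5 -38.2  75.9  16.7  82.3 -72. ]
x [-0.001 -0.    -1.   ] y [ 0.679  0.734 -0.001] z [ 0.734 -0.679 -0.001]
[[323.20510989 177.7346699 ]
 [192.6333389  177.29199018]]
```

View pics/c5.png

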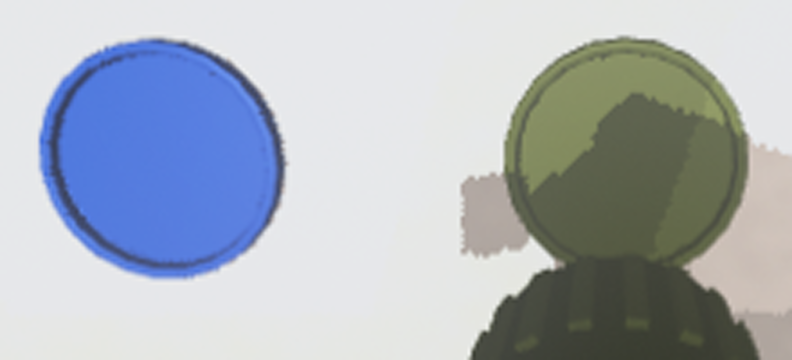

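```bash
python3 - <<'E'
from h import *
d=cv2.imread('pics/w4.png'); cv2.imwrite('pics/c6.png',cv2.resize(d[190:350,240:400],None,fx=3.6,fy=3.6,interpolation=cv2.INTER_CUBIC))
st=sensors.get_state();info(st);c=cam('wrist',None,st)
R0=Ro.from_euler('xyz',st['orientation'],degrees=True).as_matrix()
for uv in [(321,286),(321,283)]: 
  p=onz(c,uv,st['ee_pos'][2]+.0254); print((R0.T@(p-st['ee_pos'])).round(4))
print('pans',onz(c,(323.9,174.2),.04),onz(c,(195,173.8),.04))
E
```

```text
t 5.7 p [0.6596 0.1918 0.2439] F [ 0.3 -1.1 -0.4] w 0.531 q [  8.1  27.4 -38.2  75.9  16.7  82.3 -71.9]
x [-0.001 -0.001 -1.   ] y [ 0.68   0.733 -0.001] z [ 0.733 -0.68  -0.   ]
[-0.0254  0.0021  0.0003]
[-0.0254  0.0035  0.0003]
pans [0.666686   0.19356668 0.04      ] [0.5585755  0.29468043 0.04      ]
```

View pics/c6.png

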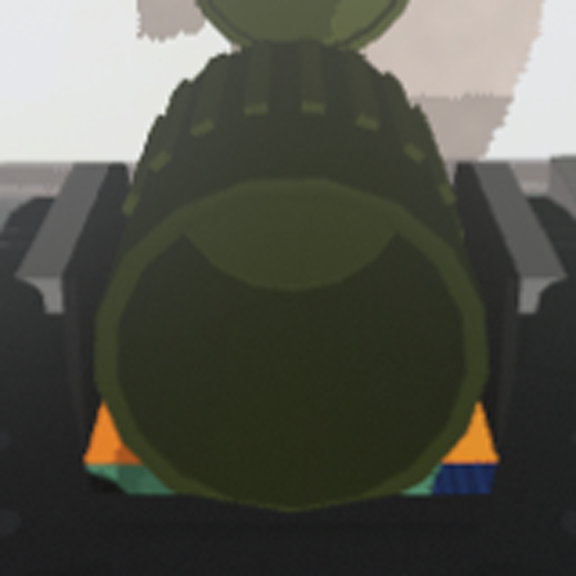

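```bash
python3 - <<'E'
from h import *
plan([.6648,.1922,.068],-43)
E
```

```text
shift [176.3   4.3   3.1] turn [0.12 0.03 0.06]
```

Request:
send_rows:
  rows:
    - [30,4,3,0,0,0,-1]
    - [60,4,3,0,0,0,-1]
    - [90,4,3,0,0,0,-1]
    - [115,4,3,0,0,0,-1]
    - [135,4,3,0,0,0,-1]
    - [150,4,3,0,0,0,-1]
    - [160,4,3,0,0,0,-1]
    - [168,4,3,0,0,0,-1]
    - [172,4,3,0,0,0,-1]
    - [172,4,3,0,0,0,-1]

```text
time: 7.0
ee_pos: [0.6651, 0.1934, 0.0723]
orientation: [1.8, 90.0, -41.1]
ft_force: [0.1, -0.1, -0.3]
gripper_width: 0.537
```

```bash
python3 - <<'E'
from h import *
info(); plan([.6648,.1922,.068],-43);info()
E
```

```text
t 7.0 p [0.6651 0.1934 0.0723] F [ 0.1 -0.1 -0.3] w 0.537 q [  7.   35.  -35.5  85.7  21.4  66.1 -75.2]
x [ 0. -0. -1.] y [0.68  0.733 0.   ] z [ 0.733 -0.68   0.   ]
shift [ 4.3 -1.1  0.7] turn [ 0.17  0.   -0.  ]
t 7.0 p [0.6651 0.1934 0.0723] F [ 0.1 -0.1 -0.3] w 0.537 q [  7.   35.  -35.5  85.7  21.4  66.1 -75.2]
x [ 0. -0. -1.] y [0.68  0.733 0.   ] z [ 0.733 -0.68   0.   ]
```

Lower the last 5 mm, release gently, and lift.

Request:
send_rows:
  rows:
    - [3,-1,0,0,0,0,-1]
    - [5,-1,0,0,0,0,-1]
    - [5,-1,0,0,0,0,0.2]
    - [5,-1,0,0,0,0,0.4]
    - [5,-1,0,0,0,0,0.5]
    - [5,-1,0,0,0,0,0.5]
    - [-20,-1,0,0,0,0,0.5]
    - [-60,-1,0,0,0,0,0.5]
    - [-110,-1,0,0,0,0,0.5]
    - [-160,-1,0,0,0,0,0.5]

```text
time: 8.25
ee_pos: [0.6641, 0.1926, 0.2336]
orientation: [-118.3, 90.0, -161.1]
ft_force: [0.5, 0.2, 0.1]
gripper_width: 0.747
```

```bash
python3 - <<'E'
from h import *
st=sensors.get_state();info(st); c=cam('wrist',snap('wrist','w5.png'),st)
plan([.54,.06,.25],-43); plan([.4525,-.148,.25],90)
E
```

```text
t 8.25 p [0.6641 0.1926 0.2336] F [0.5 0.2 0.1] w 0.747 q [  7.9  28.2 -38.   76.   17.1  81.5 -72.1]
x [-0. -0. -1.] y [ 0.68   0.733 -0.   ] z [ 0.733 -0.68  -0.   ]
shift [  -9.7 -184.5   -1.8] turn [ 0.15  0.33 -0.55]
shift [ -11.3 -396.5   75.5] turn [47.15  0.08 -0.66]
```

View pics/w5.png

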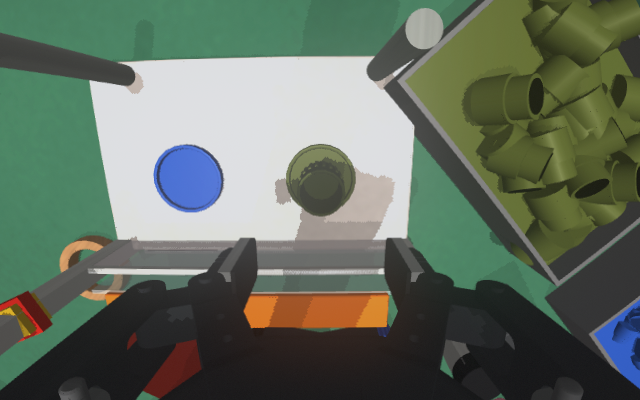

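Request:
send_rows:
  rows:
    - [-10,-60,0,0,0,0,0.2]
    - [-10,-120,0,0,0,0,0.2]
    - [-10,-180,0,0,0,0,0.2]
    - [-10,-225,20,10,0,0,0.2]
    - [-10,-270,35,20,0,0,0.2]
    - [-10,-315,50,30,0,0,0.2]
    - [-10,-360,65,40,0,0,0.2]
    - [0,-390,75,47,0,0,0.2]
    - [20,-396,75,47,0,0,0.2]
    - [20,-396,75,47,0,0,0.2]

```text
time: 9.55
ee_pos: [0.4488, -0.1489, 0.2111]
orientation: [-108.1, 89.8, 162.0]
ft_force: [-0.3, 0.6, 0.4]
gripper_width: 0.604
```

```bash
python3 - <<'E'
from h import *
d=cv2.imread('pics/w5.png'); cv2.imwrite('pics/c7.png',cv2.resize(d[135:225,270:370],None,fx=6,fy=6,interpolation=cv2.INTER_CUBIC))
st=sensors.get_state();info(st); c=cam('wrist',snap('wrist','w6.png'),st)
pickle.dump(c,open('w6.pkl','wb'))
d=cv2.imread('pics/w6.png'); cv2.imwrite('pics/c8.png',cv2.resize(d[100:300,230:410],None,fx=3,fy=3,interpolation=cv2.INTER_CUBIC))
plan([.4525,-.148,.067],90)
E
```

```text
t 9.55 p [ 0.4488 -0.1489  0.2111] F [-0.3  0.6  0.4] w 0.604 q [ 41.7  -1.1 -26.  108.9  -0.5  72.3 -74.1]
x [-0.003  0.001 -1.   ] y [ 1.     0.002 -0.003] z [ 0.002 -1.    -0.001]
shift [145.1   2.8  -0.3] turn [ 0.18 -0.03  0.05]
```

View pics/c7.png

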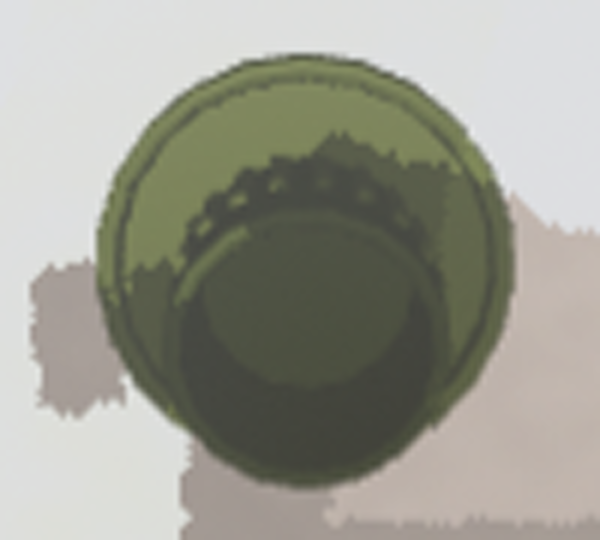

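View pics/c8.png

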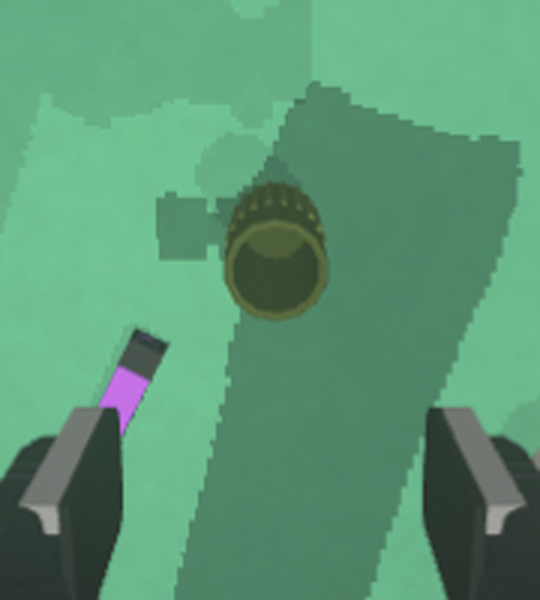

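```bash
python3 - <<'E'
from h import *
c=pickle.load(open('w6.pkl','rb')); p=onz(c,(321.7,189.7),.08); print('oS',p)
info(); plan([p[0]-.001,p[1],.067],90)
st=dict(ee_pos=np.array([.6641,.1926,.2336]),orientation=np.array([-118.3,90.0,-161.1]))
R=np.array([[0,.68,.733],[0,.733,-.68],[-1,0,0]]).astype(float)
T=np.eye(4);T[:3,:3]=R;T[:3,3]=st['ee_pos'];T=T@c[4]['tool_from_camera']
c5=(c[0],c[1],T[:3,:3],T[:3,3]); print('oM in pan',onz(c5,(321.6,192.4),.092), 'pan',onz(c5,(270+305/6-.4,135+260/6-.4),.04))
E
```

```text
oS [ 0.45326099 -0.14900301  0.08      ]
t 9.6 p [ 0.4498 -0.1484  0.2121] F [-0.6  0.5  1.1] w 0.601 q [ 41.6  -1.1 -26.1 108.8  -0.5  72.3 -74.1]
x [-0.001  0.    -1.   ] y [ 1.     0.003 -0.001] z [ 0.003 -1.    -0.   ]
shift [145.1   2.5   0.7] turn [ 0.18 -0.03  0.05]
oM in pan [0.66403436 0.19228427 0.092     ] pan [0.66579981 0.19586845 0.04      ]
```

Request:
send_rows:
  rows:
    - [35,3,0,0,0,0,0.2]
    - [70,3,0,0,0,0,0.2]
    - [100,3,0,0,0,0,0.2]
    - [125,3,0,0,0,0,0.2]
    - [140,3,0,0,0,0,0.2]
    - [145,3,0,0,0,0,0.2]
    - [145,3,0,0,0,0,-1]
    - [145,3,0,0,0,0,-1]
    - [145,3,0,0,0,0,-1]
    - [145,3,0,0,0,0,-1]

```text
time: 10.85
ee_pos: [0.4537, -0.149, 0.0681]
orientation: [61.5, 89.9, -28.3]
ft_force: [-0.5, 0.3, 3.4]
gripper_width: 0.368
```

Request:
send_rows:
  rows:
    - [0,0,0,0,0,0,-1]
    - [0,0,0,0,0,0,-1]
    - [-10,0,0,0,0,0,-1]
    - [-35,0,0,0,0,0,-1]
    - [-70,0,0,0,0,0,-1]
    - [-110,0,0,0,0,0,-1]
    - [-150,0,0,0,0,0,-1]
    - [-180,0,0,0,0,0,-1]
    - [-190,0,0,0,0,0,-1]
    - [-190,0,0,0,0,0,-1]

```text
time: 12.1
ee_pos: [0.4529, -0.1487, 0.2571]
orientation: [-62.1, 90.0, -151.9]
ft_force: [-0.2, -0.7, -1.7]
gripper_width: 0.368
```

```bash
python3 - <<'E'
from h import *
st=sensors.get_state();info(st); c=cam('wrist',snap('wrist','w7.png'),st)
plan([.53,.05,.26],-43); plan([.664,.1925,.26],-43)
E
```

```text
t 12.1 p [ 0.4529 -0.1487  0.2571] F [-0.2 -0.7 -1.7] w 0.368 q [ 42.   -2.4 -26.1 104.7  -1.1  77.5 -73.6]
x [-0. -0. -1.] y [ 1.     0.003 -0.   ] z [ 0.003 -1.     0.   ]
shift [  -3.8   78.1 -198.3] turn [-46.83  -0.07   0.07]
shift [  -3.9  212.5 -340.4] turn [-46.83  -0.07   0.07]
```

View pics/w7.png

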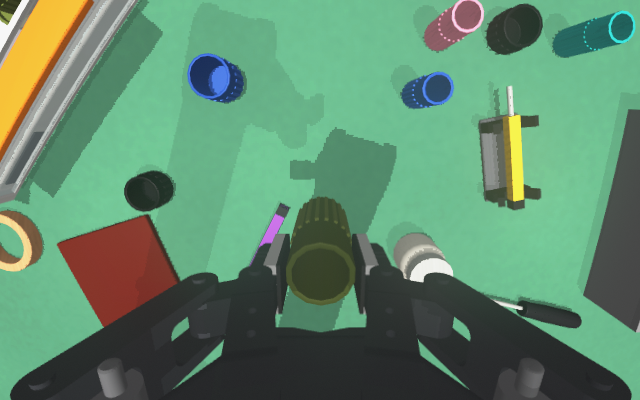

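Request:
send_rows:
  rows:
    - [-4,20,-50,-10,0,0,-1]
    - [-4,40,-100,-20,0,0,-1]
    - [-4,60,-150,-30,0,0,-1]
    - [-4,78,-198,-40,0,0,-1]
    - [-4,115,-237,-47,0,0,-1]
    - [-4,150,-274,-47,0,0,-1]
    - [-4,180,-306,-47,0,0,-1]
    - [-4,202,-330,-47,0,0,-1]
    - [-4,212,-340,-47,0,0,-1]
    - [-4,212,-340,-47,0,0,-1]

```text
time: 13.4
ee_pos: [0.6635, 0.1922, 0.2596]
orientation: [-130.4, 89.8, -173.1]
ft_force: [0.7, -0.5, 0.1]
gripper_width: 0.37
```

```bash
python3 - <<'E'
from h import *
import time
grab_frame('wrist')
st=sensors.get_state();info(st); c=cam('wrist',snap('wrist','w8.png'),st)
pickle.dump((c,st),open('w8.pkl','wb'))
d=cv2.imread('pics/w8.png'); cv2.imwrite('pics/c9.png',cv2.resize(d[140:320,250:400],None,fx=3.3,fy=3.3,interpolation=cv2.INTER_CUBIC))
E
```

```text
t 13.45 p [0.6635 0.1912 0.2602] F [ 0.2 -0.5 -0.5] w 0.371 q [  9.6  28.3 -41.1  73.7  18.2  84.6 -72.5]
x [-0.002 -0.001 -1.   ] y [ 0.68   0.733 -0.002] z [ 0.733 -0.68  -0.001]
```

View pics/c9.png

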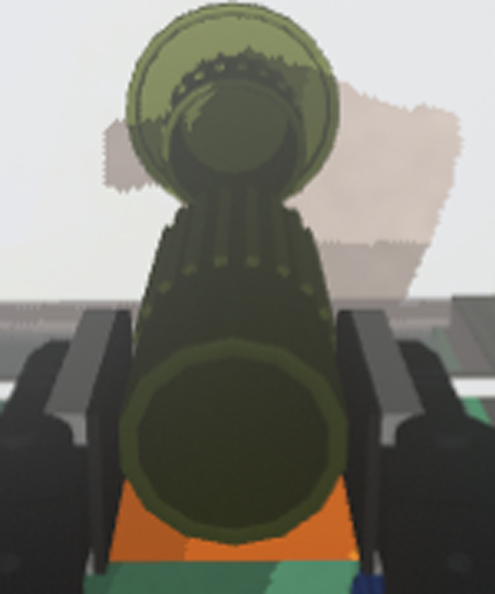

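```bash
python3 - <<'E'
from h import *
c,st=pickle.load(open('w8.pkl','rb'))
R0=Ro.from_euler('xyz',st['orientation'],degrees=True).as_matrix()
h=onz(c,(320.3,273),st['ee_pos'][2]+.012); m=onz(c,(321.1,183.2),.092)
print(h,m,'delta tool',R0.T@(m-h), 'held offs',R0.T@(h-st['ee_pos']))
E
```

```text
[0.66391743 0.19155553 0.27224009] [0.66607358 0.19295258 0.092     ] delta tool [0.18023381 0.00287872 0.00076115] held offs [-1.20011794e-02  5.31763773e-04  3.68875907e-06]
```

Request:
send_rows:
  rows:
    - [25,2,1,0,0,0,-1]
    - [50,2,1,0,0,0,-1]
    - [70,2,1,0,0,0,-1]
    - [83,2,1,0,0,0,-1]
    - [88,2,1,0,0,0,-1]
    - [90,2,1,0,0,0,-1]
    - [90,2,1,0,0,0,-1]
    - [90,2,1,0,0,0,-1]
    - [90,2,1,0,0,0,-1]
    - [90,2,1,0,0,0,-1]

```text
time: 14.75
ee_pos: [0.6663, 0.1927, 0.1715]
orientation: [33.5, 90.0, -9.3]
ft_force: [-0.2, -0.2, -0.5]
gripper_width: 0.373
```

```bash
python3 - <<'E'
from h import *
st=sensors.get_state();info(st); c=cam('wrist',snap('wrist','w9.png'),st)
d=cv2.imread('pics/w9.png'); cv2.imwrite('pics/c10.png',cv2.resize(d[140:320,250:400],None,fx=3.3,fy=3.3,interpolation=cv2.INTER_CUBIC))
snap('side','s9.png');d=cv2.imread('pics/s9.png'); cv2.imwrite('pics/c11.png',cv2.resize(d[150:310,180:340],None,fx=3.5,fy=3.5,interpolation=cv2.INTER_CUBIC))
E
```

```text
t 14.75 p [0.6663 0.1927 0.1715] F [-0.2 -0.2 -0.5] w 0.373 q [  9.6  31.2 -40.   80.2  20.1  75.8 -74.1]
x [ 0. -0. -1.] y [0.68  0.733 0.   ] z [ 0.733 -0.68   0.   ]
```

View pics/c10.png

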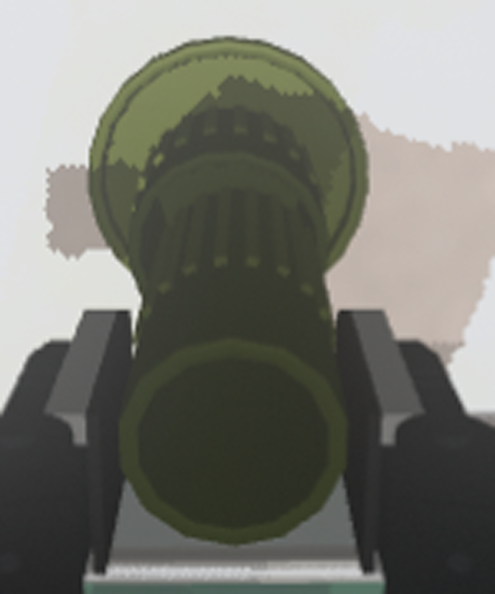

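View pics/c11.png

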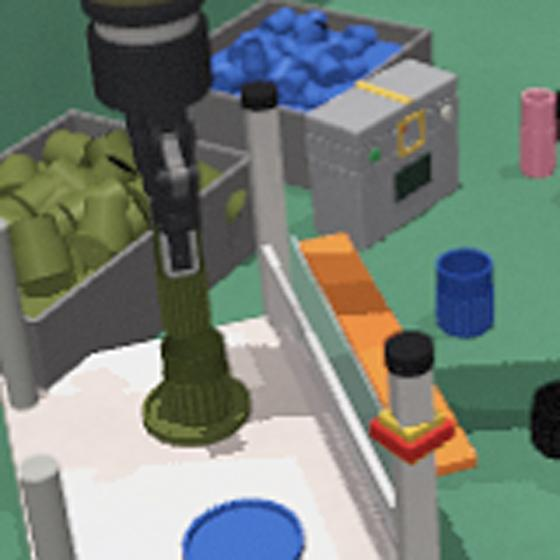

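```bash
cat >> h.py <<'E'
from scipy.optimize import least_squares
_t=np.linspace(0,2*np.pi,120)
def circ(x,y,z,rad): return np.c_[x+rad*np.cos(_t),y+rad*np.sin(_t),z+0*_t]
def fitrim(c,z,rad,left=None,right=None,top=None,bot=None,x0=(.6,.2)):
    def f(v):
        p=proj(c,circ(v[0],v[1],z,rad)); o=[]
        if left is not None:o.append(p[:,0].min()-left)
        if right is not None:o.append(p[:,0].max()-right)
        if top is not None:o.append(p[:,1].min()-top)
        if bot is not None:o.append(p[:,1].max()-bot)
        return o
    s=least_squares(f,x0,diff_step=1e-5); return s.x,np.array(f(s.x))
E
python3 - <<'E'
from h import *
grab_frame('wrist');st=sensors.get_state();c=cam('wrist',None,st);info(st)
R0=Ro.from_euler('xyz',st['orientation'],degrees=True).as_matrix()
m=fitrim(c,.092,.023,289.,349.65,185.1);h=fitrim(c,st['ee_pos'][2]+.012,.016,250+119/3.3-.35,250+347/3.3-.35,140+337/3.3-.35,140+543/3.3-.35)
p=fitrim(c,.04,.039,250+90/3.3-.35,250+367/3.3-.35,140+38/3.3-.35)
print(m,h,p); print(R0.T@np.r_[m[0]-h[0],0],R0.T@np.r_[p[0]-h[0],0])
E
```

```text
t 14.9 p [0.6662 0.1926 0.1713] F [-0.5  0.1 -0.5] w 0.372 q [  9.6  31.2 -40.   80.2  20.1  75.8 -74.1]
x [-0. -0. -1.] y [ 0.68   0.733 -0.   ] z [ 0.733 -0.68   0.   ]
(array([0.66409277, 0.19145507]), array([-0.67742377,  0.67747865,  0.03685436])) (array([0.66614033, 0.19259312]), array([-1.32540526,  1.3235131 , -0.79728675,  1.02795896])) (array([0.66574007, 0.19407425]), array([-0.99301128,  0.99104951,  0.06995417]))
[ 1.27072452e-07 -2.22659791e-03 -7.27947972e-04] [-1.01096869e-07  8.14113136e-04 -1.30044974e-03]
```

Request:
send_rows:
  rows:
    - [0,-2,-0.5,0,0,0,-1]
    - [5,-2,-0.5,0,0,0,-1]
    - [13,-2,-0.5,0,0,0,-1]
    - [21,-2,-0.5,0,0,0,-1]
    - [29,-2,-0.5,0,0,0,-1]
    - [37,-2,-0.5,0,0,0,-1]
    - [45,-2,-0.5,0,0,0,-1]
    - [52,-2,-0.5,0,0,0,-1]
    - [58,-2,-0.5,0,0,0,-1]
    - [60,-2,-0.5,0,0,0,-1]

```text
time: 16.2
ee_pos: [0.6643, 0.1914, 0.1107]
orientation: [-114.3, 90.0, -157.2]
ft_force: [0.2, 0.1, 0.2]
gripper_width: 0.372
```

```bash
python3 - <<'E'
from h import *
info(); snap('wrist','w10.png');info()
snap('side','s10.png');d=cv2.imread('pics/s10.png'); cv2.imwrite('pics/c11.png',cv2.resize(d[150:310,180:340],None,fx=3.5,fy=3.5,interpolation=cv2.INTER_CUBIC))
E
```

```text
t 16.2 p [0.6643 0.1914 0.1107] F [0.2 0.1 0.2] w 0.372 q [  9.4  33.6 -39.   84.1  21.8  70.  -75.2]
x [-0.001 -0.    -1.   ] y [ 0.68   0.733 -0.001] z [ 0.733 -0.68  -0.   ]
t 16.25 p [0.6643 0.1914 0.1108] F [-0.  -0.5 -0.9] w 0.369 q [  9.4  33.6 -39.   84.1  21.8  70.  -75.2]
x [-0.001 -0.    -1.   ] y [ 0.68   0.733 -0.   ] z [ 0.733 -0.68  -0.   ]
```

View pics/c11.png

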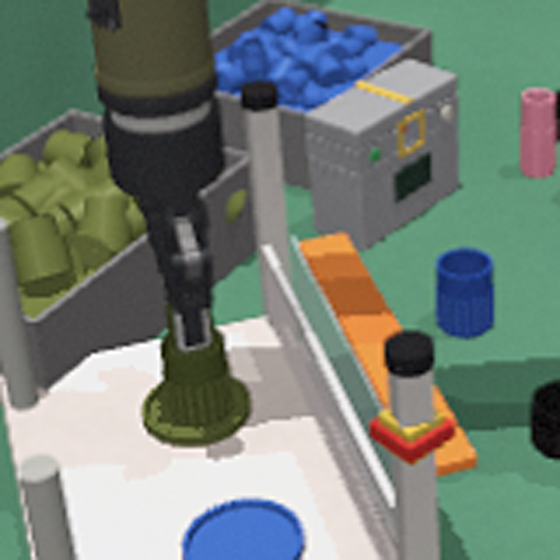

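Small is inside the medium with no contact force. I lower a little more and release.

Request:
send_rows:
  rows:
    - [2,0,0,0,0,0,-1]
    - [4,0,0,0,0,0,-1]
    - [4,0,0,0,0,0,-0.1]
    - [4,0,0,0,0,0,0.1]
    - [4,0,0,0,0,0,0.2]
    - [-5,0,0,0,0,0,0.2]
    - [-30,0,0,0,0,0,0.2]
    - [-70,0,0,0,0,0,0.2]
    - [-120,0,0,0,0,0,0.2]
    - [-150,0,0,0,0,0,0.2]

```text
time: 17.55
ee_pos: [0.6651, 0.1922, 0.2653]
orientation: [60.2, 89.8, 17.4]
ft_force: [-1.2, 0.2, -0.6]
gripper_width: 0.602
```

```bash
python3 - <<'E'
from h import *
info(); snap('wrist','w11.png');snap('top','t11.png')
d=cv2.imread('pics/w11.png'); a=cv2.resize(d[120:260,240:400],None,fx=2.5,fy=2.5,interpolation=cv2.INTER_CUBIC)
d=cv2.imread('pics/t11.png'); b=cv2.resize(d[140:280,300:460],None,fx=2.5,fy=2.5,interpolation=cv2.INTER_CUBIC)
cv2.imwrite('pics/c12.png',np.hstack([a,b]))
plan([.54,.06,.25],-43); plan([.5615,-.031,.25],-43)
E
```

```text
t 17.55 p [0.6651 0.1922 0.2653] F [-1.2  0.2 -0.6] w 0.602 q [  9.6  28.1 -41.2  73.3  18.2  84.8 -72.5]
x [ 0.004  0.001 -1.   ] y [0.68  0.733 0.004] z [ 0.733 -0.68   0.002]
shift [  15.6 -183.3   -2.3] turn [ 0.17  0.24 -0.42]
shift [  15.5 -235.4   75.4] turn [ 0.17  0.24 -0.42]
```

View pics/c12.png

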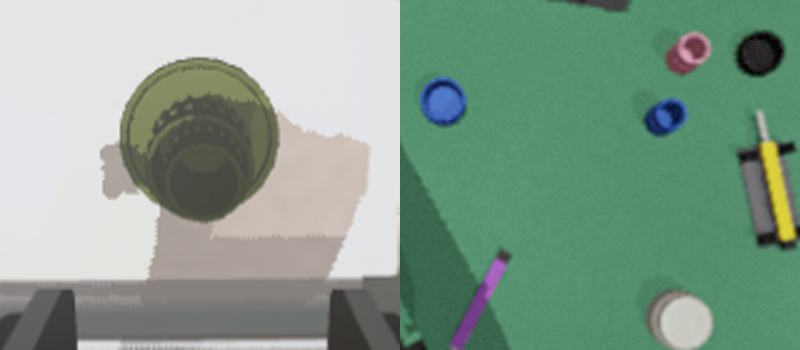

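Request:
send_rows:
  rows:
    - [0,-60,0,0,0,0,0.7]
    - [0,-120,0,0,0,0,0.7]
    - [0,-170,20,0,0,0,0.7]
    - [10,-210,50,0,0,0,0.7]
    - [30,-235,75,0,0,0,0.7]
    - [50,-235,75,0,0,0,0.7]
    - [70,-235,75,0,0,0,0.7]
    - [85,-235,75,0,0,0,0.7]
    - [90,-235,75,0,0,0,0.7]
    - [90,-235,75,0,0,0,0.7]

```text
time: 18.9
ee_pos: [0.5598, -0.0313, 0.1712]
orientation: [174.1, 90.0, 131.3]
ft_force: [-0.4, -0.4, -0.4]
gripper_width: 0.846
```

```bash
python3 - <<'E'
from h import *
grab_frame('wrist');st=sensors.get_state();info(st); c=cam('wrist',snap('wrist','w12.png'),st)
pickle.dump((c,st),open('w12.pkl','wb'))
d=cv2.imread('pics/w12.png');cv2.imwrite('pics/c13.png',cv2.resize(d[100:300,220:420],None,fx=3,fy=3,interpolation=cv2.INTER_CUBIC))
E
```

```text
t 18.95 p [ 0.5601 -0.0314  0.1717] F [ 1.1  0.  -0.5] w 0.851 q [ 34.5  13.7 -38.6 100.2   9.1  69.2 -49.4]
x [ 0.001 -0.    -1.   ] y [0.679 0.734 0.   ] z [ 0.734 -0.679  0.001]
```

View pics/c13.png

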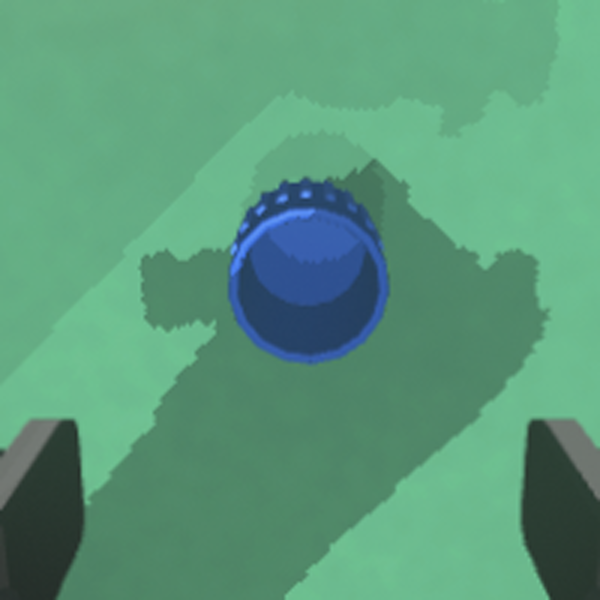

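```bash
python3 - <<'E'
from h import *
c,st=pickle.load(open('w12.pkl','rb'))
k=1/3
p,e=fitrim(c,.058,.023,220+229*k-.33,220+388*k-.33,100+206*k-.33,100+362*k-.33,x0=(.56,-.03));print(p,e)
info();plan([p[0],p[1],.0325],-43)
E
```

```text
[ 0.56473155 -0.02920001] [-0.64819805  0.64889425 -0.30793295  0.37040625]
t 19.0 p [ 0.5602 -0.0315  0.172 ] F [0.1 0.8 0.6] w 0.848 q [ 34.5  13.7 -38.6 100.2   9.1  69.2 -49.4]
x [ 0.001 -0.    -1.   ] y [0.679 0.734 0.001] z [ 0.734 -0.679  0.001]
shift [139.5   4.7   1.6] turn [ 0.2   0.06 -0.04]
```

Request:
send_rows:
  rows:
    - [35,3,1,0,0,0,0.7]
    - [70,3,1,0,0,0,0.7]
    - [100,3,1,0,0,0,0.7]
    - [125,3,1,0,0,0,0.7]
    - [136,3,1,0,0,0,0.7]
    - [139,3,1,0,0,0,0.7]
    - [139,3,1,0,0,0,-1]
    - [139,3,1,0,0,0,-1]
    - [139,3,1,0,0,0,-1]
    - [139,3,1,0,0,0,-1]

```text
time: 20.25
ee_pos: [0.5636, -0.0304, 0.0335]
orientation: [29.5, 89.9, -13.3]
ft_force: [-0.9, -0.9, 5.2]
gripper_width: 0.521
```

Request:
send_rows:
  rows:
    - [0,0,0,0,0,0,-1]
    - [0,0,0,0,0,0,-1]
    - [-10,0,0,0,0,0,-1]
    - [-35,0,0,0,0,0,-1]
    - [-70,0,0,0,0,0,-1]
    - [-110,0,0,0,0,0,-1]
    - [-150,0,0,0,0,0,-1]
    - [-180,0,0,0,0,0,-1]
    - [-190,0,0,0,0,0,-1]
    - [-190,0,0,0,0,0,-1]

```text
time: 21.5
ee_pos: [0.5623, -0.0303, 0.2222]
orientation: [-38.0, 90.0, -80.9]
ft_force: [0.2, 0.5, -0.3]
gripper_width: 0.519
```

```bash
python3 - <<'E'
from h import *
grab_frame('wrist');st=sensors.get_state();info(st); c=cam('wrist',snap('wrist','w13.png'),st)
d=cv2.imread('pics/w13.png');cv2.imwrite('pics/c14.png',cv2.resize(d[160:360,220:420],None,fx=3,fy=3,interpolation=cv2.INTER_CUBIC))
plan([.41,.148,.22],-43);plan([.555,.295,.22],-43)
E
```

```text
t 21.55 p [ 0.5618 -0.0304  0.2212] F [-0.3 -0.5 -0.7] w 0.522 q [ 35.1  11.8 -39.3  96.3   7.7  74.7 -48.4]
x [-0.002  0.    -1.   ] y [ 0.68   0.733 -0.001] z [ 0.733 -0.68  -0.001]
shift [   1.2   27.8 -232.4] turn [ 0.17 -0.12  0.09]
shift [   0.8  234.2 -226. ] turn [ 0.17 -0.12  0.09]
```

View pics/c14.png

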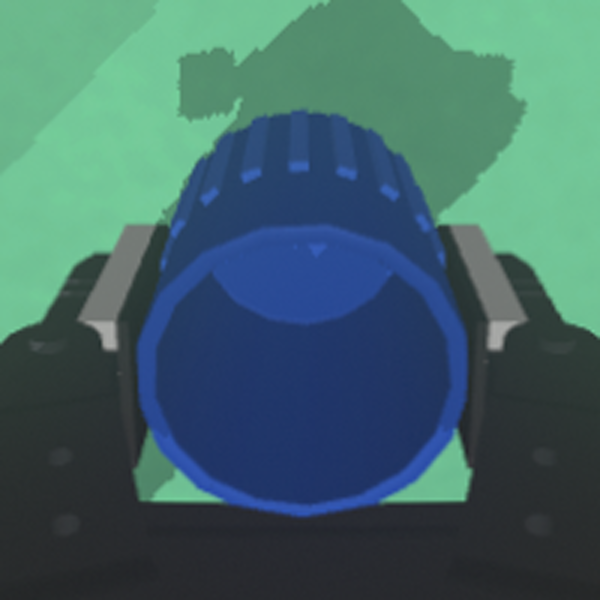

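Request:
send_rows:
  rows:
    - [-10,8,-55,0,0,0,-1]
    - [-20,20,-110,0,0,0,-1]
    - [-25,40,-165,0,0,0,-1]
    - [-25,70,-205,0,0,0,-1]
    - [-25,115,-226,0,0,0,-1]
    - [-25,160,-226,0,0,0,-1]
    - [-20,200,-226,0,0,0,-1]
    - [-10,228,-226,0,0,0,-1]
    - [0,235,-226,0,0,0,-1]
    - [0,235,-226,0,0,0,-1]

```text
time: 22.85
ee_pos: [0.5553, 0.295, 0.2201]
orientation: [-114.5, 89.8, -157.2]
ft_force: [-0.1, -0.1, -0.3]
gripper_width: 0.524
```

```bash
python3 - <<'E'
from h import *
grab_frame('wrist');st=sensors.get_state();info(st); c=cam('wrist',snap('wrist','w14.png'),st)
pickle.dump((c,st),open('w14.pkl','wb'))
d=cv2.imread('pics/w14.png');cv2.imwrite('pics/c15.png',cv2.resize(d[130:360,220:420],None,fx=2.6,fy=2.6,interpolation=cv2.INTER_CUBIC))
E
```

```text
t 22.9 p [0.5556 0.2948 0.2212] F [-0.1 -0.8  0.3] w 0.523 q [  9.2  24.4 -51.9  86.5  19.4  78.7 -86.9]
x [-0.002 -0.002 -1.   ] y [ 0.68   0.733 -0.003] z [ 0.733 -0.68  -0.001]
```

View pics/c15.png

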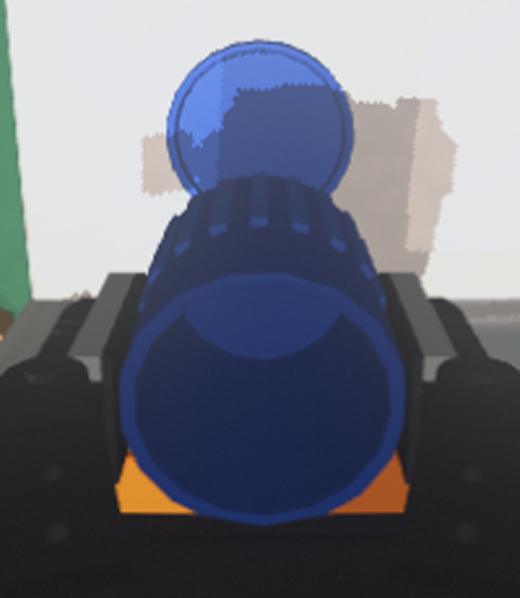

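View pics/w14.png

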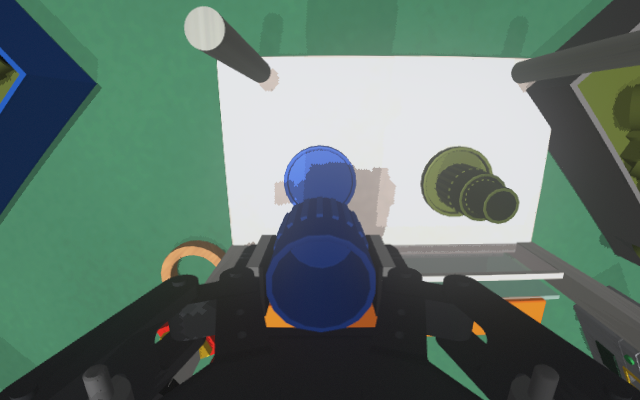

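```bash
python3 - <<'E'
from h import *
c,st=pickle.load(open('w14.pkl','rb'));k=1/2.6
R0=Ro.from_euler('xyz',st['orientation'],degrees=True).as_matrix()
h=fitrim(c,st['ee_pos'][2]+.0245,.023,220+120*k-.3,220+405*k-.3,130+272*k-.3,130+525*k-.3)
p=fitrim(c,.04,.039,220+167*k-.3,220+354*k-.3,130+39*k-.3)
print(h,p,R0.T@np.r_[p[0]-h[0],0],R0.T@np.r_[h[0]-st['ee_pos'][:2],0]);info()
E
```

```text
(array([0.55677659, 0.29582155]), array([-2.03180617,  2.03227747, -1.21859789,  1.82326045])) (array([0.55647936, 0.29659968]), array([-0.55262723,  0.55261916,  0.03290936])) [-5.71672585e-07  3.68654775e-04 -7.46945503e-04] [-4.04247206e-06  1.53615693e-03  1.62617562e-04]
t 22.95 p [0.5559 0.2948 0.2221] F [ 0.1 -0.2 -0.4] w 0.524 q [  9.3  24.3 -51.9  86.5  19.4  78.7 -86.9]
x [-0.001 -0.001 -1.   ] y [ 0.68   0.733 -0.001] z [ 0.733 -0.68   0.   ]
```

Request:
send_rows:
  rows:
    - [30,0,0,0,0,0,-1]
    - [60,0,0,0,0,0,-1]
    - [90,0,0,0,0,0,-1]
    - [115,0,0,0,0,0,-1]
    - [130,0,0,0,0,0,-1]
    - [140,0,0,0,0,0,-1]
    - [146,0,0,0,0,0,-1]
    - [149,0,0,0,0,0,-1]
    - [149,0,0,0,0,0,-1]
    - [149,0,0,0,0,0,-1]

```text
time: 24.2
ee_pos: [0.5568, 0.2959, 0.0737]
orientation: [62.8, 90.0, 19.9]
ft_force: [-0.5, -0.0, 0.3]
gripper_width: 0.525
```

```bash
python3 - <<'E'
from h import *
info()
E
```

```text
t 24.2 p [0.5568 0.2959 0.0737] F [-0.5 -0.   0.3] w 0.525 q [  6.5  31.8 -48.   95.2  25.7  64.6 -91.4]
x [ 0.001  0.    -1.   ] y [0.68  0.733 0.001] z [ 0.733 -0.68   0.   ]
```

Request:
send_rows:
  rows:
    - [3,0,0,0,0,0,-1]
    - [5,0,0,0,0,0,-1]
    - [5,0,0,0,0,0,0.2]
    - [5,0,0,0,0,0,0.4]
    - [5,0,0,0,0,0,0.5]
    - [5,0,0,0,0,0,0.5]
    - [-20,0,0,0,0,0,0.5]
    - [-70,0,0,0,0,0,0.5]
    - [-120,0,0,0,0,0,0.5]
    - [-170,0,0,0,0,0,0.5]

```text
time: 25.45
ee_pos: [0.5563, 0.2956, 0.245]
orientation: [19.6, 90.0, -23.3]
ft_force: [-0.0, -0.2, 0.4]
gripper_width: 0.748
```

```bash
python3 - <<'E'
from h import *
grab_frame('wrist');st=sensors.get_state();info(st); c=cam('wrist',snap('wrist','w15.png'),st)
pickle.dump((c,st),open('w15.pkl','wb'))
d=cv2.imread('pics/w15.png');cv2.imwrite('pics/c16.png',cv2.resize(d[130:260,240:400],None,fx=4,fy=4,interpolation=cv2.INTER_CUBIC))
plan([.43,.17,.25],-43);plan([.55,-.2627,.25],90)
E
```

```text
t 25.5 p [0.5587 0.2979 0.2526] F [1.4 2.9 5.2] w 0.749 q [  9.4  23.4 -52.6  84.   18.8  81.1 -86.4]
x [ 0.01   0.005 -1.   ] y [0.68  0.733 0.01 ] z [ 0.733 -0.68   0.004]
shift [  -1.9 -181.3   -7.3] turn [ 0.17  0.21 -0.56]
shift [  -2.8 -417.1  374.9] turn [ 4.717e+01 -3.000e-02 -6.100e-01]
```

View pics/c16.png

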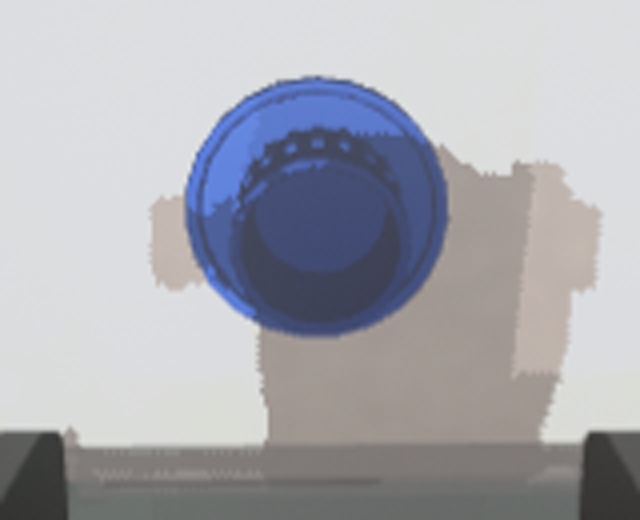

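Request:
send_rows:
  rows:
    - [-10,-50,0,0,0,0,0.2]
    - [-10,-100,0,0,0,0,0.2]
    - [-10,-150,20,0,0,0,0.2]
    - [-10,-190,60,10,0,0,0.2]
    - [-10,-230,105,20,0,0,0.2]
    - [-10,-265,155,30,0,0,0.2]
    - [-10,-300,205,40,0,0,0.2]
    - [-10,-335,255,47,0,0,0.2]
    - [-5,-370,305,47,0,0,0.2]
    - [0,-400,350,47,0,0,0.2]

```text
time: 26.8
ee_pos: [0.5411, -0.2381, 0.2426]
orientation: [-43.1, 90.0, -133.0]
ft_force: [-0.1, 0.5, 0.2]
gripper_width: 0.607
```

```bash
python3 - <<'E'
from h import *
info(); plan([.55,-.2627,.2],90)
E
```

```text
t 26.8 p [ 0.5411 -0.2381  0.2426] F [-0.1  0.5  0.2] w 0.607 q [ 50.6  14.1 -34.7  90.8   8.2  77.6 -74.9]
x [-0.    -0.001 -1.   ] y [ 1.     0.002 -0.   ] z [ 0.002 -1.     0.001]
shift [42.6  8.9 24.6] turn [0.1  0.03 0.03]
```

Request:
send_rows:
  rows:
    - [10,9,20,0,0,0,0.2]
    - [20,9,25,0,0,0,0.2]
    - [30,9,25,0,0,0,0.2]
    - [38,9,25,0,0,0,0.2]
    - [42,9,25,0,0,0,0.2]
    - [42,9,25,0,0,0,0.2]
    - [42,9,25,0,0,0,0.2]
    - [42,9,25,0,0,0,0.2]
    - [42,9,25,0,0,0,0.2]
    - [42,9,25,0,0,0,0.2]

```text
time: 28.05
ee_pos: [0.5503, -0.2607, 0.2014]
orientation: [37.3, 90.0, -52.5]
ft_force: [-0.9, 0.8, -0.5]
gripper_width: 0.602
```

```bash
python3 - <<'E'
from h import *
st=sensors.get_state();info(st); c=cam('wrist',snap('wrist','w16.png'),st)
pickle.dump((c,st),open('w16.pkl','wb'))
d=cv2.imread('pics/w16.png');cv2.imwrite('pics/c17.png',cv2.resize(d[80:300,220:420],None,fx=2.7,fy=2.7,interpolation=cv2.INTER_CUBIC))
E
```

```text
t 28.05 p [ 0.5503 -0.2607  0.2014] F [-0.9  0.8 -0.5] w 0.602 q [ 50.6  17.8 -33.8  91.5  10.2  73.8 -74.5]
x [ 0. -0. -1.] y [1.    0.003 0.   ] z [ 0.003 -1.     0.   ]
```

View pics/c17.png

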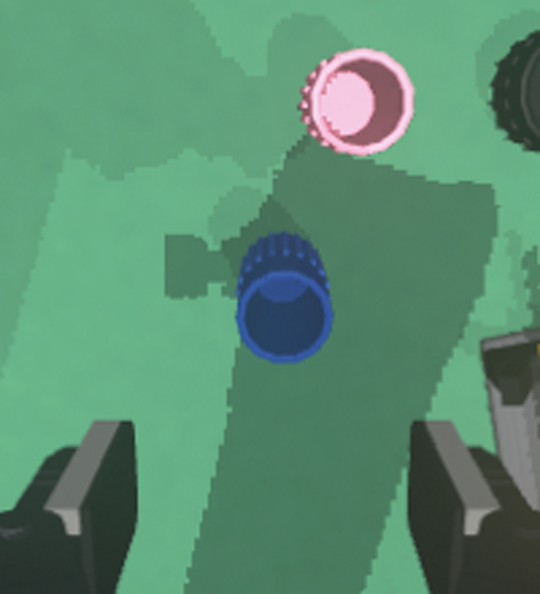

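```bash
python3 - <<'E'
from h import *
c,st=pickle.load(open('w16.pkl','rb'));k=1/2.7
p=fitrim(c,.08,.016,220+236*k-.3,220+334*k-.3,80+269*k-.3,80+363*k-.3,x0=(.55,-.26));print(p)
info();plan([p[0][0]-.0005,p[0][1],.0675],90)
E
```

```text
(array([ 0.55084283, -0.26399526]), array([-0.12925918,  0.12926653, -0.27719764,  0.29952345]))
t 28.1 p [ 0.5503 -0.2606  0.2014] F [-0.1 -0.6 -0.6] w 0.599 q [ 50.6  17.8 -33.8  91.5  10.2  73.8 -74.5]
x [ 0. -0. -1.] y [1.    0.003 0.   ] z [ 0.003 -1.     0.   ]
shift [133.9  -0.    3.4] turn [ 0.17  0.01 -0.  ]
```

Request:
send_rows:
  rows:
    - [35,0,3,0,0,0,0.2]
    - [70,0,3,0,0,0,0.2]
    - [100,0,3,0,0,0,0.2]
    - [122,0,3,0,0,0,0.2]
    - [131,0,3,0,0,0,0.2]
    - [134,0,3,0,0,0,0.2]
    - [134,0,3,0,0,0,-1]
    - [134,0,3,0,0,0,-1]
    - [134,0,3,0,0,0,-1]
    - [134,0,3,0,0,0,-1]

```text
time: 29.35
ee_pos: [0.551, -0.2639, 0.0683]
orientation: [56.8, 89.9, -33.1]
ft_force: [-0.0, -0.1, 3.2]
gripper_width: 0.364
```

Request:
send_rows:
  rows:
    - [0,0,0,0,0,0,-1]
    - [0,0,0,0,0,0,-1]
    - [-10,0,0,0,0,0,-1]
    - [-35,0,0,0,0,0,-1]
    - [-70,0,0,0,0,0,-1]
    - [-110,0,0,0,0,0,-1]
    - [-150,0,0,0,0,0,-1]
    - [-180,0,0,0,0,0,-1]
    - [-195,0,0,0,0,0,-1]
    - [-200,0,0,0,0,0,-1]

```text
time: 30.6
ee_pos: [0.5503, -0.2635, 0.2675]
orientation: [4.4, 90.0, -85.4]
ft_force: [-0.7, 0.7, -0.6]
gripper_width: 0.365
```

```bash
python3 - <<'E'
from h import *
info(); plan([.43,.16,.265],-43);plan([.5567,.296,.265],-43)
snap('top','t17.png')
E
```

```text
t 30.6 p [ 0.5503 -0.2635  0.2675] F [-0.7  0.7 -0.6] w 0.365 q [ 51.1  15.8 -34.2  86.1   8.9  80.9 -73.3]
x [ 0. -0. -1.] y [1.    0.003 0.   ] z [ 0.003 -1.     0.   ]
shift [   2.5 -119.  -423.9] turn [-4.683e+01  1.000e-02  0.000e+00]
shift [   2.4    8.1 -559.5] turn [-4.683e+01  1.000e-02  0.000e+00]
```

View pics/t17.png

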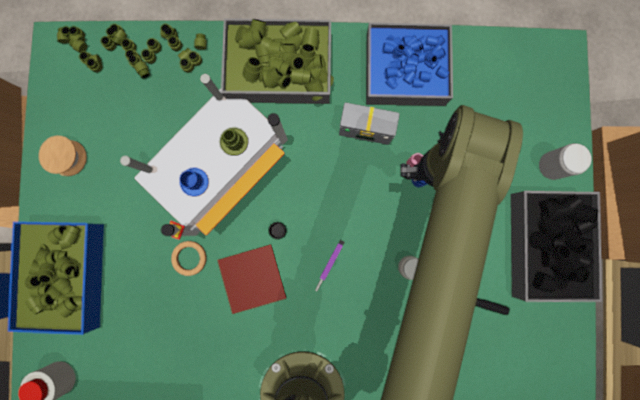

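Request:
send_rows:
  rows:
    - [0,-20,-55,-8,0,0,-1]
    - [0,-40,-110,-16,0,0,-1]
    - [0,-60,-165,-24,0,0,-1]
    - [0,-80,-220,-32,0,0,-1]
    - [0,-100,-275,-40,0,0,-1]
    - [0,-115,-330,-47,0,0,-1]
    - [0,-119,-380,-47,0,0,-1]
    - [0,-119,-424,-47,0,0,-1]
    - [0,-80,-465,-47,0,0,-1]
    - [0,-45,-503,-47,0,0,-1]

```text
time: 31.9
ee_pos: [0.5051, 0.2396, 0.2675]
orientation: [10.8, 89.8, -32.1]
ft_force: [0.2, -1.0, 1.3]
gripper_width: 0.362
```

```bash
python3 - <<'E'
from h import *
info(); plan([.5567,.296,.25],-43)
E
```

```text
t 31.9 p [0.5051 0.2396 0.2675] F [ 0.2 -1.   1.3] w 0.362 q [ 29.1  16.9 -67.9  92.5  16.   81.2 -83.3]
x [ 0.002 -0.001 -1.   ] y [0.681 0.732 0.001] z [ 0.732 -0.681  0.003]
shift [17.6 76.4 -0.7] turn [ 0.05  0.15 -0.03]
```

Request:
send_rows:
  rows:
    - [0,25,-0.5,0,0,0,-1]
    - [5,50,-0.5,0,0,0,-1]
    - [15,68,-0.5,0,0,0,-1]
    - [40,75,-0.5,0,0,0,-1]
    - [65,76,-0.5,0,0,0,-1]
    - [85,76,-0.5,0,0,0,-1]
    - [95,76,-0.5,0,0,0,-1]
    - [95,76,-0.5,0,0,0,-1]
    - [95,76,-0.5,0,0,0,-1]
    - [95,76,-0.5,0,0,0,-1]

```text
time: 33.15
ee_pos: [0.5556, 0.2957, 0.1733]
orientation: [61.0, 89.9, 18.1]
ft_force: [-0.0, 0.1, 0.2]
gripper_width: 0.369
```

```bash
python3 - <<'E'
from h import *
grab_frame('wrist');st=sensors.get_state();info(st); c=cam('wrist',snap('wrist','w18.png'),st)
pickle.dump((c,st),open('w18.pkl','wb'))
d=cv2.imread('pics/w18.png');cv2.imwrite('pics/c18.png',cv2.resize(d[140:320,250:400],None,fx=3.3,fy=3.3,interpolation=cv2.INTER_CUBIC))
E
```

```text
t 33.2 p [0.5555 0.2956 0.1731] F [ 0.4  0.5 -0.9] w 0.366 q [ 14.7  30.4 -60.7  89.9  27.1  75.7 -92.3]
x [ 0.001  0.    -1.   ] y [0.68  0.733 0.001] z [ 0.733 -0.68   0.001]
```

View pics/c18.png

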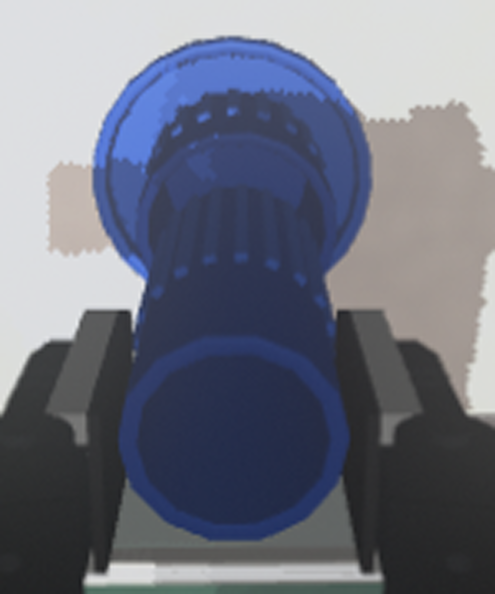

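```bash
python3 - <<'E'
from h import *
c,st=pickle.load(open('w18.pkl','rb'));k=1/3.3
R0=Ro.from_euler('xyz',st['orientation'],degrees=True).as_matrix()
m=fitrim(c,.092,.023,250+135*k-.35,250+333*k-.35,140+133*k-.35);h=fitrim(c,st['ee_pos'][2]+.012,.016,250+119*k-.35,250+350*k-.35,140+333*k-.35,140+541*k-.35)
print(m,h,R0.T@np.r_[m[0]-h[0],0]);info()
E
```

```text
(array([0.55649048, 0.29635615]), array([-0.87582439,  0.87636272,  0.04672115])) (array([0.55590001, 0.29578298]), array([-0.90636953,  0.90560741, -0.61574017,  0.78334215])) [1.03559823e-06 8.21768387e-04 4.32600098e-05]
t 33.25 p [0.5554 0.2956 0.173 ] F [ 0.4 -0.4 -0. ] w 0.37 q [ 14.7  30.4 -60.7  89.9  27.1  75.7 -92.3]
x [ 0.001  0.    -1.   ] y [0.68  0.733 0.001] z [ 0.733 -0.68   0.001]
```

Request:
send_rows:
  rows:
    - [5,0.6,0,0,0,0,-1]
    - [13,0.6,0,0,0,0,-1]
    - [21,0.6,0,0,0,0,-1]
    - [29,0.6,0,0,0,0,-1]
    - [37,0.6,0,0,0,0,-1]
    - [45,0.6,0,0,0,0,-1]
    - [53,0.6,0,0,0,0,-1]
    - [59,0.6,0,0,0,0,-1]
    - [62,0.6,0,0,0,0,-1]
    - [62,0.6,0,0,0,0,-1]

```text
time: 34.5
ee_pos: [0.5555, 0.2958, 0.1101]
orientation: [-100.6, 90.0, -143.5]
ft_force: [0.3, -0.1, -1.1]
gripper_width: 0.365
```

```bash
python3 - <<'E'
from h import *
info(); snap('side','s19.png');d=cv2.imread('pics/s19.png'); cv2.imwrite('pics/c19.png',cv2.resize(d[180:340,180:340],None,fx=3.5,fy=3.5,interpolation=cv2.INTER_CUBIC))
E
```

```text
t 34.5 p [0.5555 0.2958 0.1101] F [ 0.3 -0.1 -1.1] w 0.365 q [ 13.2  33.7 -58.4  93.5  30.1  70.1 -94.3]
x [-0. -0. -1.] y [ 0.68   0.733 -0.   ] z [ 0.733 -0.68  -0.   ]
```

View pics/c19.png

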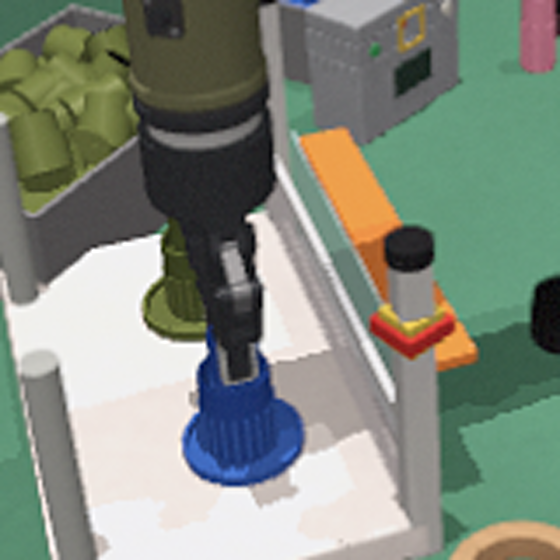

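Request:
send_rows:
  rows:
    - [2,0,0,0,0,0,-1]
    - [3,0,0,0,0,0,-1]
    - [3,0,0,0,0,0,-0.1]
    - [3,0,0,0,0,0,0.1]
    - [3,0,0,0,0,0,0.2]
    - [-5,0,0,0,0,0,0.2]
    - [-30,0,0,0,0,0,0.2]
    - [-70,0,0,0,0,0,0.2]
    - [-120,0,0,0,0,0,0.2]
    - [-150,0,0,0,0,0,0.2]

```text
time: 35.8
ee_pos: [0.5559, 0.2967, 0.2637]
orientation: [71.5, 89.8, 28.7]
ft_force: [-1.2, -0.3, 0.9]
gripper_width: 0.599
```

```bash
python3 - <<'E'
from h import *
grab_frame('wrist'); info(); snap('wrist','w20.png'); snap('side','s20.png')
d=cv2.imread('pics/s20.png'); cv2.imwrite('pics/c20.png',cv2.resize(d[190:340,180:340],None,fx=4,fy=4,interpolation=cv2.INTER_CUBIC)[:600])
E
```

```text
t 35.85 p [0.557  0.2977 0.2673] F [1.6 1.  2.8] w 0.603 q [ 15.4  26.9 -63.   82.7  24.   84.4 -90. ]
x [ 0.007  0.004 -1.   ] y [0.68  0.733 0.008] z [ 0.733 -0.68   0.003]
```

View pics/w20.png

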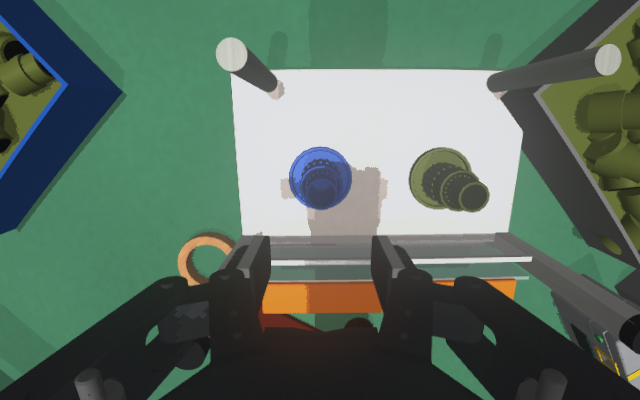

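View pics/c20.png

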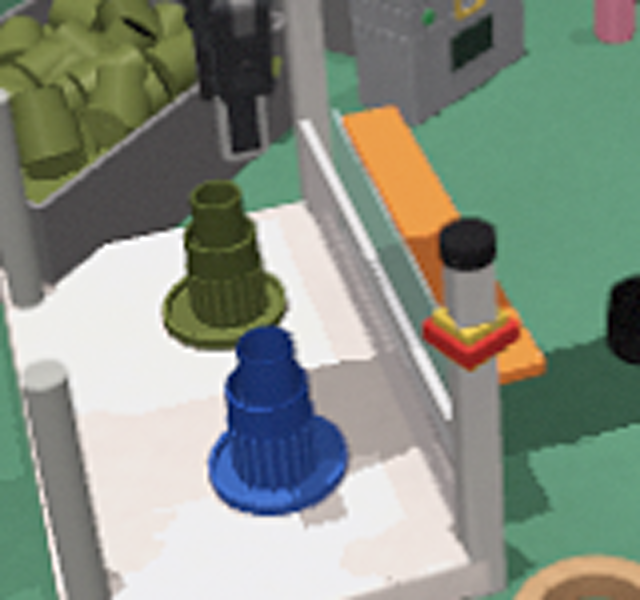

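```bash
python3 - <<'E'
from h import *
np.set_printoptions(precision=4,suppress=True)
s=cam('side')
xw=np.array([.678,.735]);yw=np.array([-.735,.678])
post=np.array([.4257,.2947])
d=cv2.imread('pics/s20.png')
cv2.imwrite('pics/c21.png',cv2.resize(d[235:350,250:350],None,fx=5.2,fy=5.2,interpolation=cv2.INTER_CUBIC))
for z in (.03,.1,.15,.2,.23):
    q=[proj(s,np.r_[post+xw*a*.01+yw*b*.01,z])[0] for a,b in((0,0),(-1,1),(1,1),(1,-1),(-1,-1))]
    print(z,[((x-[250,235]+.4)*5.2).round(0).tolist() for x in q])
E
```

```text
0.03 [[261.0, 467.0], [292.0, 477.0], [245.0, 491.0], [230.0, 457.0], [276.0, 444.0]]
0.1 [[255.0, 338.0], [288.0, 348.0], [239.0, 361.0], [223.0, 329.0], [271.0, 316.0]]
0.15 [[251.0, 240.0], [284.0, 249.0], [234.0, 262.0], [218.0, 230.0], [267.0, 218.0]]
0.2 [[247.0, 135.0], [281.0, 144.0], [229.0, 156.0], [213.0, 125.0], [263.0, 114.0]]
0.23 [[244.0, 69.0], [279.0, 78.0], [226.0, 90.0], [209.0, 60.0], [261.0, 48.0]]
```

View pics/c21.png

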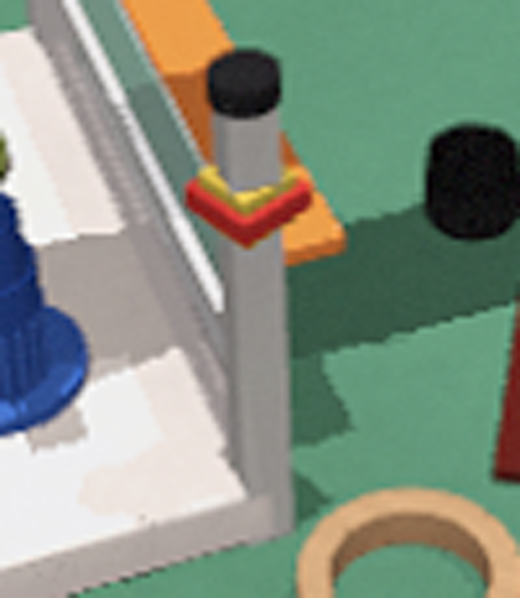

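```bash
python3 - <<'E'
from h import *
s=cam('side')
d=cv2.imread('pics/s20.png')
cv2.imwrite('pics/c22.png',cv2.resize(d[255:295,275:325],None,fx=14,fy=14,interpolation=cv2.INTER_CUBIC))
for z in (.105,.115): print((proj(s,[.4164,.2394,z])[0]-[275,255]+.46)*14, (proj(s,[.4144,.2387,z])[0]-[275,255]+.46)*14,(proj(s,[.4368,.2658,z])[0]-[275,255]+.46)*14)
t=cam('top',snap('top','t22.png')); d=cv2.imread('pics/t22.png')
cv2.imwrite('pics/c23.png',cv2.resize(d[210:250,155:205],None,fx=14,fy=14,interpolation=cv2.INTER_CUBIC))
E
```

```text
[565.12096414 399.60277982] [578.94685088 400.6150314 ] [364.11872095 464.98858691]
[564.28439387 348.40051823] [578.1859789  349.40731066] [362.14733804 413.44478382]
```

View pics/c22.png

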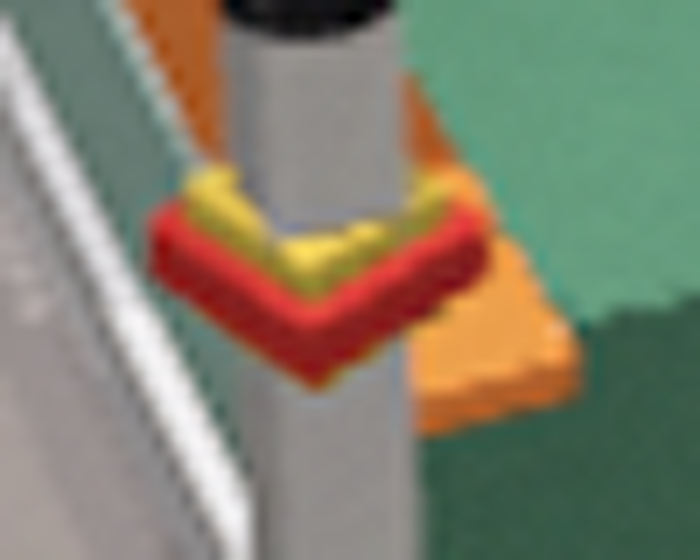

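View pics/c23.png

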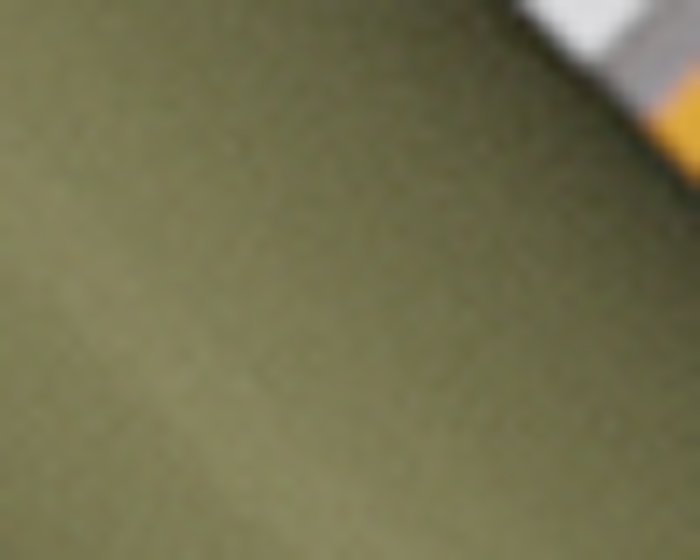

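```bash
python3 - <<'E'
from h import *
s=cam('side')
xw=np.array([.678,.735]);yw=np.array([-.735,.678])
T=np.array([[152,242],[318,359],[487,242]],float)/14+[275,255]-.46
corn=[(1,1),(-1,1),(-1,-1)]
for cs in ([(1,-1),(1,1),(-1,1)],):
  for pr in (1,1000):
    def f(v):
        P=[np.r_[v[:2]+v[3]*(a*xw+b*yw),v[2]] for a,b in cs]
        return np.r_[(proj(s,P)-T).ravel(),(v[:2]-[.4257,.2947])*pr]
    q=least_squares(f,[.4257,.2947,.17,.015],x_scale=.01); print(q.x,q.fun)
E
```

```text
[0.42306302 0.29315659 0.17102108 0.0162561 ] [ 3.25520699e+00 -2.49678723e+00 -3.50393999e+00 -9.50699486e-01
  3.55320118e-01  3.41430575e+00 -2.63698414e-03 -1.54341288e-03]
[0.42455213 0.29403141 0.17095317 0.01599965] [ 2.54533469 -2.37914001 -4.31736863 -0.98792572 -0.70085373  3.44149801
 -1.14787422 -0.66859196]
```

```bash
python3 - <<'E'
from h import *
s=cam('side')
T=np.array([[152,242],[318,359],[487,242]],float)/14+[275,255]-.46
def f(v):
    c,n=np.cos(v[4]),np.sin(v[4]); xw=np.array([c,n]);yw=np.array([-n,c])
    P=[np.r_[v[:2]+v[3]*(a*xw+b*yw),v[2]] for a,b in [(1,-1),(1,1),(-1,1)]]
    return np.r_[(proj(s,P)-T).ravel(),(v[:2]-[.4257,.2947])*200]
q=least_squares(f,[.4257,.2947,.17,.015,.8],x_scale=.01); print(q.x,np.degrees(q.x[4]),q.fun)
z=np.array([.165,.17,.175]); print([(proj(s,[.4257,.2947,a])[0]-[275,255]+.46)*14 for a in z])
E
```

```text
[0.42574321 0.29472529 0.17185907 0.01672363 1.25492729] 71.90203744630982 [-0.00350148  0.33199307 -0.20100744 -0.34225878  0.21319925  0.0182427
  0.0086427   0.00505767]
[array([322.96366799, 282.89468842]), array([321.80017217, 254.92667858]), array([320.6309399, 226.7903258])]
```

```bash
python3 - <<'E'
from h import *
info(); plan([.43,.05,.25],-43)
E
```

```text
t 36.2 p [0.5551 0.2953 0.259 ] F [ 0.2 -0.5  0.2] w 0.604 q [ 15.4  27.2 -62.8  83.3  24.1  84.2 -90.1]
x [-0.002 -0.001 -1.   ] y [ 0.68   0.733 -0.002] z [ 0.733 -0.68  -0.001]
shift [   9.5 -265.    75. ] turn [ 0.17 -0.04  0.12]
```

Request:
send_rows:
  rows:
    - [0,-50,0,0,0,0,-1]
    - [0,-105,0,0,0,0,-1]
    - [0,-160,10,0,0,0,-1]
    - [0,-210,40,0,0,0,-1]
    - [5,-250,65,0,0,0,-1]
    - [5,-265,75,0,0,0,-1]
    - [5,-265,75,0,0,10,-1]
    - [5,-265,75,0,0,20,-1]
    - [5,-265,75,0,0,30,-1]
    - [5,-265,75,0,0,40,-1]

```text
time: 37.45
ee_pos: [0.4471, 0.0488, 0.2426]
orientation: [93.3, 63.2, 50.8]
ft_force: [-0.1, -0.7, 0.5]
gripper_width: 0.002
```

```bash
python3 - <<'E'
from h import *
info()
E
```

```text
t 37.45 p [0.4471 0.0488 0.2426] F [-0.1 -0.7  0.5] w 0.002 q [  7.6 -17.3   0.  123.3 -25.9  61.7 -24.9]
x [ 0.285  0.35  -0.892] y [0.608 0.654 0.451] z [ 0.741 -0.671 -0.026]
```

```bash
cat >> h.py <<'E'
XW=np.array([.678,.735,0]);YW=np.array([-.735,.678,0])
def tilt(th,az=None):
    """tool x at th deg above straight-down toward XW; jaw along -YW"""
    z=-YW; t=np.radians(th); x=np.array([0,0,-1.])*np.cos(t)+XW*np.sin(t); return np.stack([x,np.cross(z,x),z],1)
E
python3 - <<'E'
from h import *
print(-YW, np.linalg.norm(XW))
plan([.532,.011,.25],R=tilt(30)); plan([.532,.011,.25],R=tilt(60))
E
```

```text
[ 0.735 -0.678 -0.   ] 0.9999544989648279
shift [ 4.4 30.3 88. ] turn [-0.26 -1.55  3.21]
shift [ 4.4 30.3 88. ] turn [-0.66 -1.45 33.21]
```

Request:
send_rows:
  rows:
    - [4,20,30,0,0,0,-1]
    - [4,30,60,0,0,0,-1]
    - [4,30,88,0,0,0,-1]
    - [4,30,88,0,0,3,-1]
    - [4,30,88,0,-1,3,-1]
    - [4,30,88,0,-1,10,-1]
    - [4,30,88,0,-1,16,-1]
    - [4,30,88,0,-1,22,-1]
    - [4,30,88,0,-1,28,-1]
    - [4,30,88,0,-1,33,-1]

```text
time: 38.7
ee_pos: [0.5301, 0.0112, 0.249]
orientation: [91.0, 30.4, 47.6]
ft_force: [-0.2, 0.2, -0.3]
gripper_width: 0.002
```

```bash
python3 - <<'E'
from h import *
info();plan([.532,.011,.25],R=tilt(60))
E
```

```text
t 38.7 p [0.5301 0.0112 0.249 ] F [-0.2  0.2 -0.3] w 0.002 q [ 11.7  -5.1  16.7 129.2 -68.9  62.   24.4]
x [ 0.581  0.637 -0.506] y [0.354 0.362 0.862] z [ 0.733 -0.68  -0.015]
shift [0.5 1.5 1.5] turn [-0.84 -0.28  0.39]
```

```bash
python3 - <<'E'
from h import *
plan([.532,.011,.16],R=tilt(72));plan([.532,.011,.075],R=tilt(72))
E
```

```text
shift [ 46.  -76.2   2.8] turn [-0.86 -0.19 12.39]
shift [  89.  -149.5    4.1] turn [-0.86 -0.19 12.39]
```

Request:
send_rows:
  rows:
    - [10,-16,1,0,0,2,-1]
    - [20,-32,1,0,0,4,-1]
    - [30,-50,2,0,0,6,-1]
    - [40,-67,2,0,0,8,-1]
    - [50,-84,3,0,0,10,-1]
    - [60,-101,3,0,0,12,-1]
    - [70,-118,3,0,0,12,-1]
    - [80,-134,4,0,0,12,-1]
    - [86,-145,4,0,0,12,-1]
    - [89,-150,4,0,0,12,-1]

```text
time: 39.95
ee_pos: [0.532, 0.0103, 0.0743]
orientation: [91.0, 18.5, 47.5]
ft_force: [-0.6, -0.0, 0.3]
gripper_width: -0.001
```

```bash
python3 - <<'E'
from h import *
info();plan([.572,.054,.07],R=tilt(70)); st=sensors.get_state();snap('wrist','w25.png');snap('side','s25.png')
E
```

```text
t 39.95 p [0.532  0.0103 0.0743] F [-0.6 -0.   0.3] w -0.001 q [ 46.9  27.5 -14.1 132.8 -88.7  63.8  67.5]
x [ 0.641  0.699 -0.318] y [0.227 0.223 0.948] z [ 0.733 -0.68  -0.016]
shift [57.5 14.7 -0.3] turn [-0.91 -0.15 -1.48]
```

View pics/w25.png

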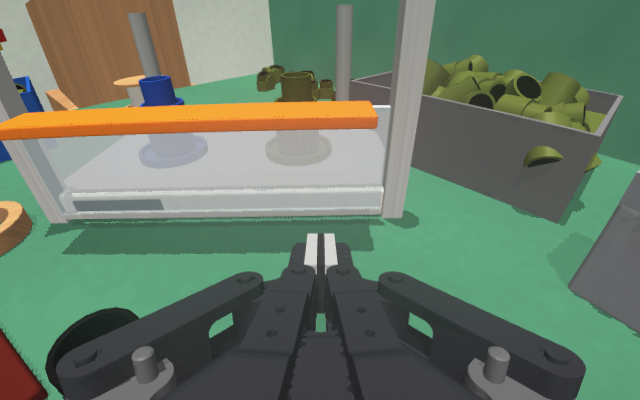

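View pics/s25.png

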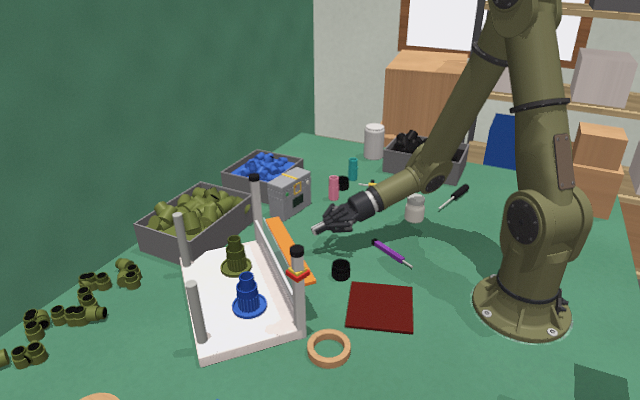

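Request:
send_rows:
  rows:
    - [12,4,0,0,0,0,-1]
    - [25,8,0,0,0,0,-1]
    - [40,13,0,0,0,0,-1]
    - [55,18,0,0,0,0,-1]
    - [68,22,0,0,0,0,-1]
    - [78,25,0,0,0,0,-1]
    - [86,28,0,0,0,0,-1]
    - [92,30,0,0,0,0,-1]
    - [94,31,0,0,0,0,-1]
    - [94,31,0,0,0,0,-1]

```text
time: 41.3
ee_pos: [0.5995, 0.0826, 0.0743]
orientation: [90.9, 18.5, 47.4]
ft_force: [0.2, -0.9, 0.4]
gripper_width: -0.001
```

```bash
python3 - <<'E'
from h import *
info(); snap('wrist','w26.png')
st=sensors.get_state()
R0=Ro.from_euler('xyz',st['orientation'],degrees=True).as_matrix(); print('up in tool',R0.T@[0,0,1])
E
```

```text
t 41.3 p [0.5995 0.0826 0.0743] F [ 0.2 -0.9  0.4] w -0.001 q [ 68.   41.8 -51.  128.9 -88.8  37.6  68.9]
x [ 0.642  0.698 -0.318] y [0.226 0.223 0.948] z [ 0.733 -0.68  -0.015]
up in tool [-0.31773392  0.94806486 -0.01477067]
```

View pics/w26.png

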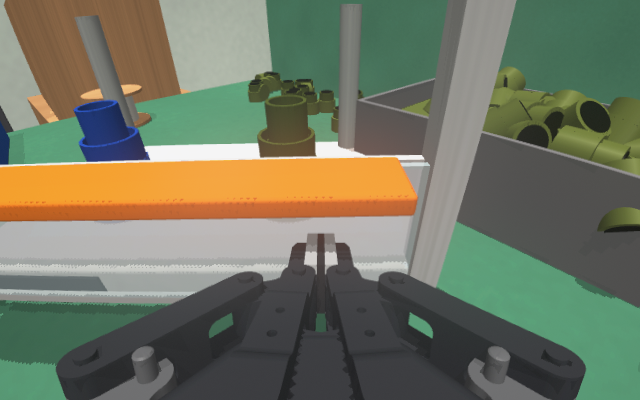

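```bash
python3 - <<'E'
from h import *
st=sensors.get_state();c=cam('wrist',None,st);info(st)
R0=Ro.from_euler('xyz',st['orientation'],degrees=True).as_matrix()
tip=st['ee_pos']+R0[:,0]*.011
print('cam',c[3],'tip',tip,proj(c,tip))
E=np.array([.5193,.1445,0]);E2=E-.1*YW
for z in(.105,.115): print(proj(c,[E2+[0,0,z],E+[0,0,z],E-.14*YW+[0,0,z]]))
# estimate edge height from image: front edge bottom row ~217, top row 207 at col 321; find horizontal location for z known
for row,z in((217,.105),(205,.115)):
    p=onz(c,(321,row),z); print(p,'fwd past E2',(p-E2)@XW)
print('tip fwd',(tip-E2)@XW)
E
```

```text
t 41.35 p [0.5995 0.0824 0.0742] F [-0.3 -0.8  0.6] w -0.001 q [ 68.   41.7 -51.  128.9 -88.8  37.6  68.9]
x [ 0.642  0.698 -0.318] y [0.227 0.223 0.948] z [ 0.733 -0.68  -0.015]
cam [0.53054663 0.00593667 0.17796844] tip [0.60655057 0.09009078 0.07068064] [[320.59359136 251.49596156]]
[[316.92018863 221.63203826]
 [ 77.1959579  223.91937211]
 [417.00739218 220.17221513]]
[[316.36074685 200.75389152]
 [ 66.03592886 204.11715043]
 [421.30372871 199.30643155]]
[0.59605945 0.07781879 0.105     ] fwd past E2 0.00303221541612306
[0.5921321  0.07339687 0.115     ] fwd past E2 -0.002880636577351032
tip fwd 0.019165106777058426
```

Request:
send_rows:
  rows:
    - [-1,3,0,0,0,0,-1]
    - [-2,6,0,0,0,0,-1]
    - [-3,9,0,0,0,0,-1]
    - [-4,12,0,0,0,0,-1]
    - [-5,15,0,0,0,0,-1]
    - [-6,18,0,0,0,0,-1]
    - [-7,21,0,0,0,0,-1]
    - [-8,24,0,0,0,0,-1]
    - [-9,27,0,0,0,0,-1]
    - [-9.5,28.4,0,0,0,0,-1]

```text
time: 42.65
ee_pos: [0.5997, 0.0822, 0.1042]
orientation: [90.9, 18.5, 47.4]
ft_force: [-1.1, 1.1, -2.7]
gripper_width: -0.002
```

```bash
python3 - <<'E'
from h import *
st=sensors.get_state();info(st);c=cam('wrist',snap('wrist','w27.png'),st)
d=cv2.imread('pics/w27.png');cv2.imwrite('pics/c27.png',cv2.resize(d[130:280,230:430],None,fx=4,fy=4,interpolation=cv2.INTER_CUBIC))
snap('side','s27.png');d=cv2.imread('pics/s27.png');cv2.imwrite('pics/c28.png',cv2.resize(d[205:295,245:345],None,fx=6,fy=6,interpolation=cv2.INTER_CUBIC))
E
```

```text
t 42.65 p [0.5997 0.0822 0.1042] F [-1.1  1.1 -2.7] w -0.002 q [ 69.4  36.9 -53.1 129.3 -87.7  39.1  63.6]
x [ 0.642  0.698 -0.318] y [0.227 0.223 0.948] z [ 0.733 -0.68  -0.015]
```

View pics/c27.png

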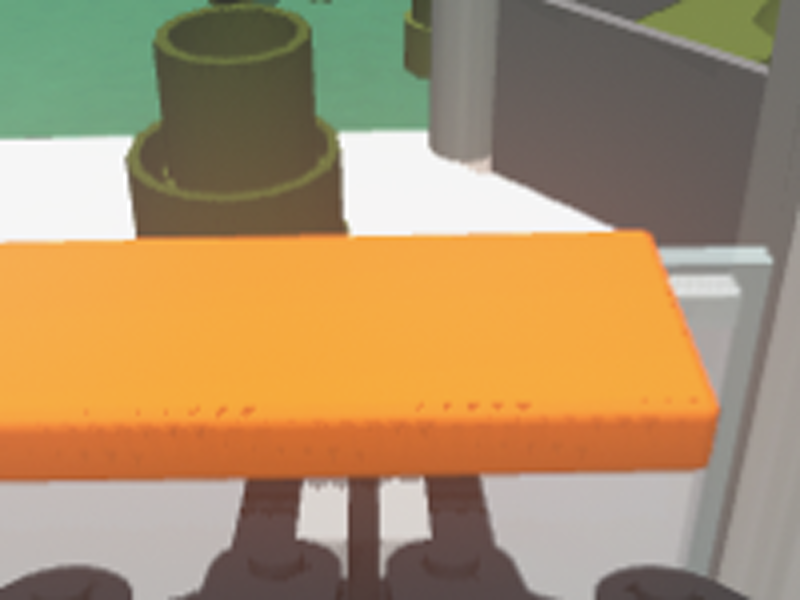

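View pics/c28.png

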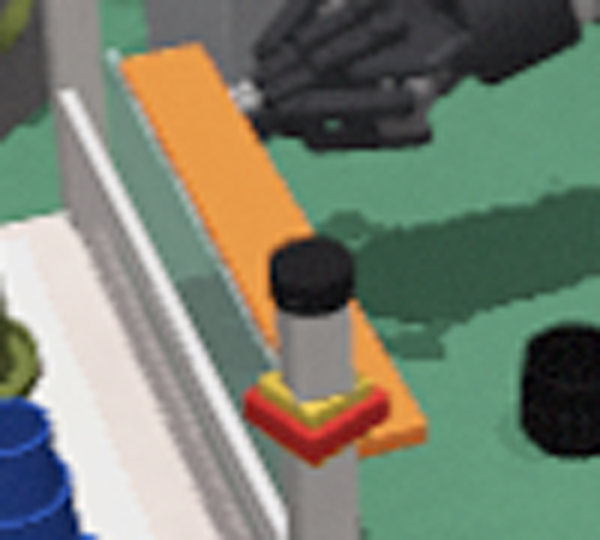

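Request:
send_rows:
  rows:
    - [-1.5,4.5,0,0,0,0,-1]
    - [-3,9,0,0,0,0,-1]
    - [-4.5,13.5,0,0,0,0,-1]
    - [-6,18,0,0,0,0,-1]
    - [-7.5,22.5,0,0,0,0,-1]
    - [-9,27,0,0,0,0,-1]
    - [-10.5,31.5,0,0,0,0,-1]
    - [-12,36,0,0,0,0,-1]
    - [-13.5,40.5,0,0,0,0,-1]
    - [-14.3,42.7,0,0,0,0,-1]

```text
time: 44.0
ee_pos: [0.6005, 0.0819, 0.1498]
orientation: [90.9, 18.5, 47.4]
ft_force: [-3.5, 0.4, -3.7]
gripper_width: 0.004
```

```bash
python3 - <<'E'
from h import *
st=sensors.get_state();info(st);c=cam('wrist',snap('wrist','w29.png'),st)
snap('side','s29.png');d=cv2.imread('pics/s29.png');cv2.imwrite('pics/c29.png',cv2.resize(d[250:290,275:325],None,fx=14,fy=14,interpolation=cv2.INTER_CUBIC))
E
```

```text
t 44.0 p [0.6005 0.0819 0.1498] F [-3.5  0.4 -3.7] w 0.004 q [ 71.9  29.4 -56.1 129.3 -86.3  42.   55.5]
x [ 0.642  0.698 -0.317] y [0.226 0.223 0.948] z [ 0.733 -0.68  -0.014]
```

View pics/c29.png

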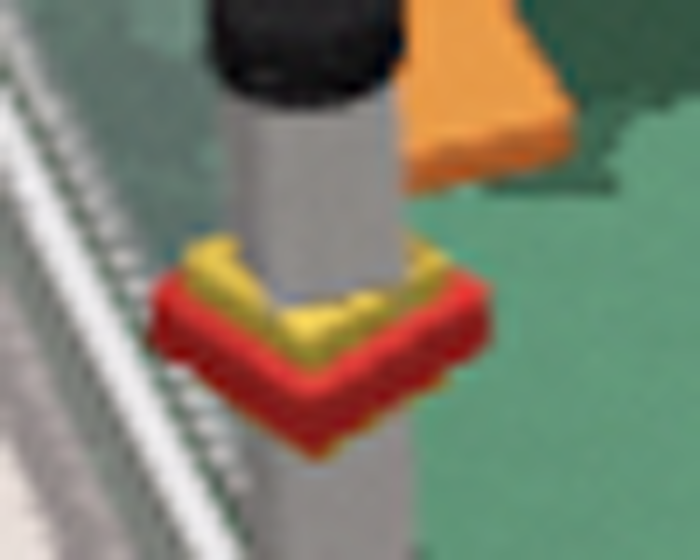

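View pics/w29.png

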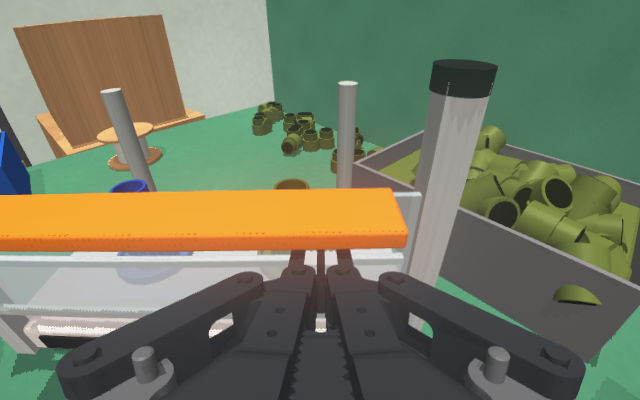

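```bash
python3 - <<'E'
from h import *
s=cam('side')
for z in (.1,.11,.15,.16,.165,.17,.175): print(z,proj(s,[.4152,.239,z])[0], (proj(s,[.4152,.239,z])[0]-[275,250]+.46)*14)
E
```

```text
0.1 [315.52210707 284.94554077] [573.74949897 495.67757079]
0.11 [315.46582721 281.3083192 ] [572.96158092 444.75646874]
0.15 [315.23552195 266.34515344] [569.73730736 235.27214809]
0.16 [315.17662242 262.49780161] [568.91271381 181.40922253]
0.165 [315.14697047 260.55772046] [568.49758651 154.24808649]
0.17 [315.11718283 258.60659814] [568.08055961 126.9323739 ]
0.175 [315.08725883 256.64435565] [567.66162368  99.46097905]
```

```bash
python3 - <<'E'
from h import *
t=cam('top',snap('top','t30.png'));d=cv2.imread('pics/t30.png')
cv2.imwrite('pics/c30.png',cv2.resize(d[205:255,145:205],None,fx=12,fy=12,interpolation=cv2.INTER_CUBIC))
h=.0167;a=1.2549
for z in(.167,.177,.23): 
    print(z,[((proj(t,[.42574+h*(i*np.cos(a)-j*np.sin(a)),.29472+h*(i*np.sin(a)+j*np.cos(a)),z])[0]-[145,205]+.46)*12).round(0).tolist() for i,j in((1,-1),(1,1),(-1,1),(-1,-1),(0,0))])
E
```

```text
0.167 [[333.0, 195.0], [274.0, 356.0], [433.0, 413.0], [491.0, 251.0], [383.0, 303.0]]
0.177 [[316.0, 193.0], [257.0, 356.0], [417.0, 413.0], [476.0, 250.0], [366.0, 303.0]]
0.23 [[221.0, 186.0], [159.0, 357.0], [327.0, 417.0], [389.0, 245.0], [274.0, 301.0]]
```

View pics/c30.png

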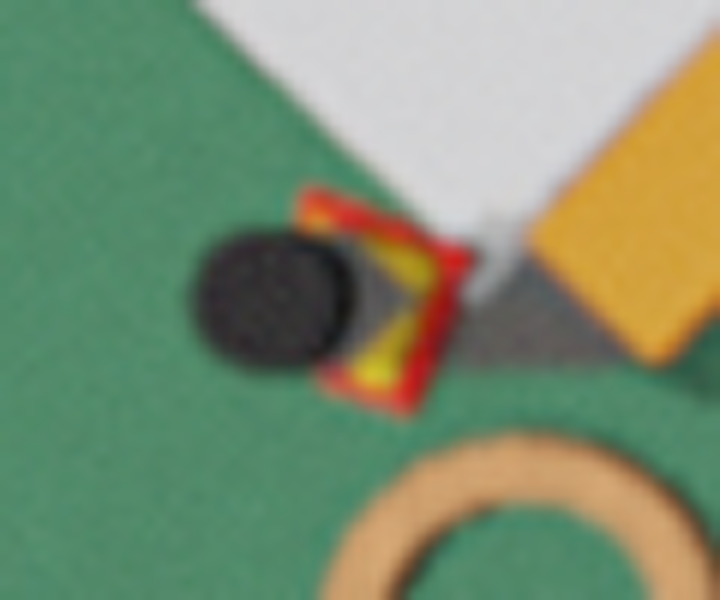

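```bash
python3 - <<'E'
from h import *
for f,(r0,r1,c0,c1) in (('s29.png',(262,288,282,314)),('t30.png',(216,244,166,188))):
    d=cv2.imread('pics/'+f)[r0:r1,c0:c1].astype(int)
    print(f,'rows',r0,'cols',c0)
    for i in range(d.shape[0]): print(r0+i,' '.join('%3d/%3d'%(d[i,j,2],d[i,j,1]) if d[i,j,2]-d[i,j,1]>50 else '   .   ' for j in range(d.shape[1])))
E
```

```text
s29.png rows 262 cols 282
262    .       .       .       .       .       .       .       .       .       .       .       .       .       .       .       .       .       .       .       .       .       .    167/102 170/ 87 168/ 87 170/ 85 158/ 85    .       .       .       .       .   
263    .       .       .       .       .       .       .       .       .       .       .       .       .       .       .       .       .       .       .       .       .       .    155/104    .       .       .       .       .       .       .       .       .   
264    .       .       .       .       .       .       .       .       .       .       .       .       .       .       .       .       .       .       .       .       .       .       .       .       .       .       .       .       .       .       .       .   
265    .       .       .       .       .       .       .       .       .       .       .       .       .       .       .       .       .       .       .       .       .       .       .       .       .       .       .       .       .       .       .       .   
266    .       .       .       .  
[... 10048 characters left out ...]
       .       .       .       .       .       .       .       .       .       .       .       .       .       .       .       .       .       .       .       .   
241    .       .       .       .       .       .       .       .       .       .       .       .       .       .       .       .       .       .       .       .       .       .   
242    .       .       .       .       .       .       .       .       .       .       .       .       .       .       .       .       .       .       .       .       .       .   
243    .       .       .       .       .       .       .       .       .       .       .       .       .       .       .       .       .       .       .       .       .       .
```

```bash
python3 - <<'E'
from h import *
s=cam('side');t=cam('top')
S=np.array([[285.8,273.2],[297.1,280.3],[309.2,273.2]])
Tt=np.array([[169.9,220.6],[184.2,225.6],[179.0,239.]])
def cor(v,ij,dz): 
    a=v[4]; return [[v[0]+v[3]*(i*np.cos(a)-j*np.sin(a)),v[1]+v[3]*(i*np.sin(a)+j*np.cos(a)),v[2]+dz] for i,j in ij]
def f(v,w=1): return np.r_[(proj(s,cor(v,[(1,-1),(1,1),(-1,1)],0))-S).ravel()*1,w*(proj(t,cor(v,[(1,1),(1,-1),(-1,-1)],.005))-Tt).ravel()]
for w in (1,.0): 
  g=lambda v:np.r_[f(v,w),(v[:2]-[.4257,.2947])*200*(w==0)]
  q=least_squares(g,[.4257,.2947,.17,.016,1.25],x_scale=.01); print(w,q.x,f(q.x).round(2))
E
```

```text
1 [0.4226929  0.29235287 0.16610352 0.01309044 0.44753031] [ 7.48 -3.35 -4.68 -1.96 -3.3   5.15 -0.35  7.78 -4.5  -1.9   5.15 -5.09]
0.0 [0.42569591 0.29469761 0.16924756 0.01609721 1.24454328] [  0.14  -0.08  -0.08   0.3   -0.06  -0.23  -3.25  13.41 -12.7   -4.62
   5.28 -13.36]
```

```bash
python3 - <<'E'
from h import *
s=cam('side');t=cam('top')
S=np.array([[285.8,273.2],[297.1,280.3],[309.2,273.2]])
Tt=np.array([[169.9,220.6],[184.2,225.6],[179.0,239.]])
def cor(v,ij,dz): 
    a=v[4]; return [[v[0]+v[3]*(i*np.cos(a)-j*np.sin(a)),v[1]+v[3]*(i*np.sin(a)+j*np.cos(a)),v[2]+dz] for i,j in ij]
def f(v): return np.r_[(proj(s,cor(v,[(1,-1),(1,1),(-1,1)],0))-S).ravel(),(proj(t,cor(v,[(1,-1),(-1,-1),(-1,1)],.005))-Tt).ravel()]
q=least_squares(f,[.4257,.2947,.17,.016,1.25],x_scale=.01); print(q.x,f(q.x).round(2))
# lip corner with both cams: front-left corner
for z in(.165,.17,.175): print(z,proj(t,[.4152,.239,z+.005])*1)
d=cv2.imread('pics/t30.png');cv2.imwrite('pics/c31.png',cv2.resize(d[200:250,180:240],None,fx=12,fy=12,interpolation=cv2.INTER_CUBIC))
for r_ in range(256,266): print(r_,cv2.imread('pics/s29.png')[r_,304:320,2], cv2.imread('pics/s29.png')[r_,304:320,0])
E
```

```text
[0.42529908 0.29595754 0.17053654 0.01653545 1.25955115] [-0.36 -0.06 -0.07  0.43  0.13 -0.44  0.64  0.35 -0.45 -0.06 -0.03  0.04]
0.165 [[199.5156484  234.76431104]]
0.17 [[198.93407283 234.77305975]]
0.175 [[198.34705887 234.78188303]]
256 [230 232 232 231 230 231 231 231 232 237 201  97  43  49  49  48] [78 70 73 72 70 71 72 72 72 72 68 62 65 67 65 63]
257 [228 232 232 231 232 232 232 233 233 236 235 186  69  56  59  63] [73 70 72 73 74 73 73 75 72 73 72 61 59 77 77 80]
258 [223 234 232 232 232 232 234 235 235 228 214 167  86  62  63  63] [81 72 71 74 74 72 73 75 73 67 59 67 78 83 80 80]
259 [223 235 234 235 236 228 209 193 191 189 181 143  82  65  62  82] [ 84  71  74  76  74  68  58  52  51  48  43  52  75  84  79 104]
260 [225 226 201 189 193 188 176 167 167 169 170 139  81  60  63  87] [ 84  64  56  50  52  49  45  41  39  40  36  45  72  79  80 111]
261 [187 189 173 167 168 169 168 170 169 146 121  92  70  61  86  97] [ 68  46  44  43  37  38  39  38  34  46  47  66  83  81 107 123]
262 [167 170 168 170 158 135 120 106 101  84  68  62  60  65  70  91] [ 64  35  37  35  37  47  50  66  77  78  74  78  82  83  87 114]
263 [155 141 126 119 114  87  67  59  56  60  61  64  62  61  61  89] [ 65  58  67  99 119  95  75  78  79  80  80  82  79  78  77 110]
264 [115 102  96  95  95  91  91  94  93  90  94  97  95  93  93  96] [117 116 116 122 126 118 119 121 117 114 118 120 119 118 118 121]
265 [106  93  95  97  97  95  98  98  98  97  97  97 100 100 101 100] [129 124 122 123 123 121 123 123 122 122 124 123 125 125 126 124]
```

View pics/c31.png

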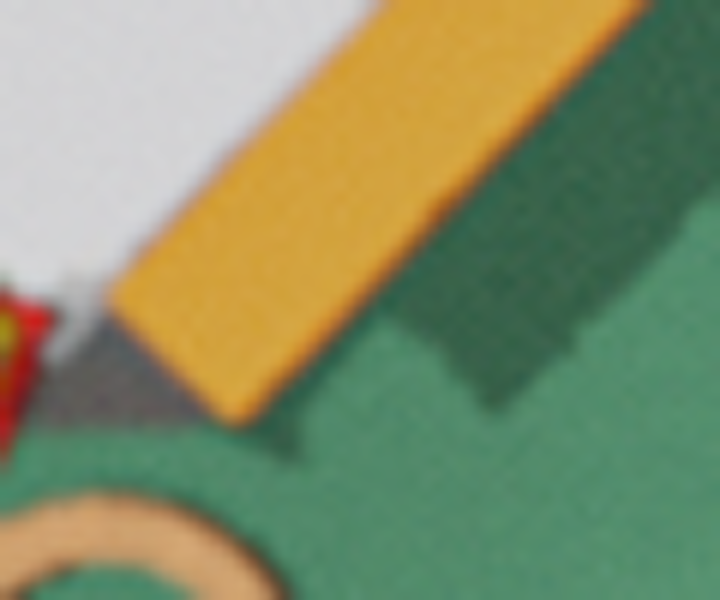

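```bash
python3 - <<'E'
from h import *
for f,a in (('s20.png',277),('s27.png',273),('s29.png',255)):
    d=cv2.imread('pics/'+f); print(f)
    for r_ in range(a,a+11): print(r_,d[r_,308:319,2])
E
```

```text
s20.png
277 [239 237 236 236 238 238 199 112  87  94  75]
278 [237 236 235 236 236 239 241 189  49  60  59]
279 [237 236 236 237 237 238 243 207 101  50  54]
280 [237 236 237 238 229 234 245 214 123  51  54]
281 [239 240 241 235 210 185 184 167 106  49  54]
282 [216 192 186 183 178 175 173 157 105  49  55]
283 [180 174 172 175 175 177 152 109  75  52  55]
284 [175 178 153 111  91  76  66  56  53  52  56]
285 [96 77 64 56 53 49 53 54 54 55 56]
286 [50 53 51 53 51 52 56 54 56 55 56]
287 [56 53 55 56 58 55 54 54 54 54 55]
s27.png
273 [129 150 215 235 234 237 205 127  95  96  98]
274 [127 168 221 235 234 236 237 197 117  97  99]
275 [166 218 234 234 235 237 241 210 131  96  99]
276 [235 237 238 237 227 205 188 167 122  96  97]
277 [233 209 188 184 181 175 172 157 120  97  98]
278 [185 176 169 168 170 174 174 150 112  97  98]
279 [169 169 170 153 127 115 107 105 100  95  97]
280 [133 112 108 105  99  98  95  96  98  98  99]
281 [100  95  95  96  95  97  97  96  97  98  98]
282 [97 97 97 97 97 95 97 96 96 96 99]
283 [95 99 99 95 96 97 99 99 97 96 98]
s29.png
255 [231 231 232 232 234 233 172  42  54  53  53]
256 [230 231 231 231 232 237 201  97  43  49  49]
257 [232 232 232 233 233 236 235 186  69  56  59]
258 [232 232 234 235 235 228 214 167  86  62  63]
259 [236 228 209 193 191 189 181 143  82  65  62]
260 [193 188 176 167 167 169 170 139  81  60  63]
261 [168 169 168 170 169 146 121  92  70  61  86]
262 [158 135 120 106 101  84  68  62  60  65  70]
263 [114  87  67  59  56  60  61  64  62  61  61]
264 [95 91 91 94 93 90 94 97 95 93 93]
265 [ 97  95  98  98  98  97  97  97 100 100 101]
```

Request:
send_rows:
  rows:
    - [-0.3,1,0,0,0,0,-1]
    - [-0.6,2,0,0,0,0,-1]
    - [-1,2.8,0,0,0,0,-1]
    - [-1,2.8,0,0,0,0,-1]
    - [-1,2.8,0,0,0,0,-1]
    - [-1,2.8,0,0,0,0,-1]
    - [-1,2.8,0,0,0,0,-1]
    - [-1,2.8,0,0,0,0,-1]
    - [-1,2.8,0,0,0,0,-1]
    - [-1,2.8,0,0,0,0,-1]

```text
time: 45.65
ee_pos: [0.6005, 0.0815, 0.1523]
orientation: [90.9, 18.5, 47.4]
ft_force: [0.5, -1.8, -1.6]
gripper_width: 0.001
```

```bash
python3 - <<'E'
from h import *
info()
snap('side','s32.png');d=cv2.imread('pics/s32.png')
for r_ in range(253,265): print(r_,d[r_,308:319,2])
E
```

```text
t 45.65 p [0.6005 0.0815 0.1523] F [ 0.5 -1.8 -1.6] w 0.001 q [ 72.1  29.  -56.2 129.3 -86.2  42.2  55. ]
x [ 0.642  0.698 -0.317] y [0.226 0.223 0.948] z [ 0.732 -0.681 -0.015]
253 [231 231 231 234 230 185  84  48  53  52  50]
254 [231 232 231 232 235 233 174  41  47  50  51]
255 [231 232 231 232 232 237 198  92  48  51  56]
256 [232 231 232 232 232 235 235 181  61  48  51]
257 [233 231 233 234 235 236 227 169  67  55  62]
258 [236 233 220 202 192 191 187 151  87  62  65]
259 [190 190 182 173 169 168 170 141  88  61  63]
260 [168 168 166 167 172 159 137 101  68  60  63]
261 [172 159 132 110 107  95  80  65  62  65  84]
262 [102  93  74  64  61  58  59  65  61  64  70]
263 [90 74 80 75 60 61 64 64 62 62 62]
264 [97 92 95 95 90 94 93 93 95 95 93]
```

Request:
send_rows:
  rows:
    - [2,-6,0,0,0,0,-1]
    - [5,-15,0,0,0,0,-1]
    - [8,-25,0,0,0,0,-1]
    - [-4,-32,0,0,0,0,-1]
    - [-18,-40,0,0,0,0,-1]
    - [-32,-48,0,0,0,0,-1]
    - [-46,-56,0,0,0,0,-1]
    - [-58,-60,-5,0,0,0,-1]
    - [-70,-64,-15,0,0,0,-1]
    - [-76,-66,-25,0,0,0,-1]

```text
time: 46.95
ee_pos: [0.5173, 0.0309, 0.1142]
orientation: [90.9, 18.5, 47.4]
ft_force: [-0.0, 0.3, 1.3]
gripper_width: 0.001
```

```bash
python3 - <<'E'
from h import *
grab_frame('wrist');st=sensors.get_state();info(st);c=cam('wrist',snap('wrist','w33.png'),st);print(c[3]);pickle.dump((c,st),open('w33.pkl','wb'))
R0=Ro.from_euler('xyz',st['orientation'],degrees=True).as_matrix(); print('up in tool',R0.T@[0,0,1])
E
```

```text
t 47.0 p [0.5159 0.032  0.1137] F [-0.5  0.6 -0.4] w -0.001 q [ 81.4  29.  -51.1 135.6 -78.7  49.7  59.9]
x [ 0.641  0.699 -0.318] y [0.227 0.223 0.948] z [ 0.733 -0.68  -0.016]
[ 0.44712474 -0.04465154  0.21752003]
up in tool [-0.31807531  0.94792992 -0.01603032]
```

View pics/w33.png

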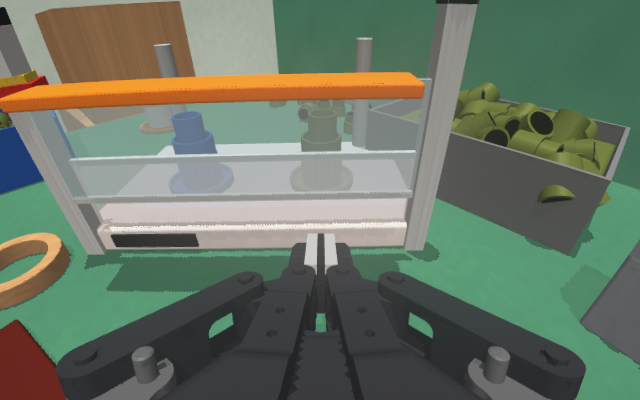

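```bash
python3 - <<'E'
from h import *
d=cv2.imread('pics/w33.png');cv2.imwrite('pics/c33.png',cv2.resize(d[60:120,0:70],None,fx=10,fy=10,interpolation=cv2.INTER_CUBIC))
c,st=pickle.load(open('w33.pkl','rb'))
v=[.4253,.29596,.1705,.0165,1.2596]
a=v[4]
P=lambda z:[[v[0]+v[3]*(i*np.cos(a)-j*np.sin(a)),v[1]+v[3]*(i*np.sin(a)+j*np.cos(a)),z] for i,j in [(-1,1),(-1,-1),(1,-1)]]
for z in (.1655,.1705,.1755): print('mark',z,((proj(c,P(z))-[0,60]+.45)*10).round(0).tolist(),'lip FL,FR',((proj(c,[[.4152,.239,z],[.6241,.0502,z]])-[0,60]+.45)*10).round(0).tolist())
E
```

```text
mark 0.1655 [[-108.0, 473.0], [360.0, 395.0], [481.0, 307.0]] lip FL,FR [[29.0, 560.0], [4257.0, 413.0]]
mark 0.1705 [[-142.0, 409.0], [330.0, 331.0], [455.0, 249.0]] lip FL,FR [[-8.0, 488.0], [4270.0, 332.0]]
mark 0.1755 [[-175.0, 344.0], [300.0, 267.0], [430.0, 190.0]] lip FL,FR [[-46.0, 414.0], [4283.0, 250.0]]
```

View pics/c33.png

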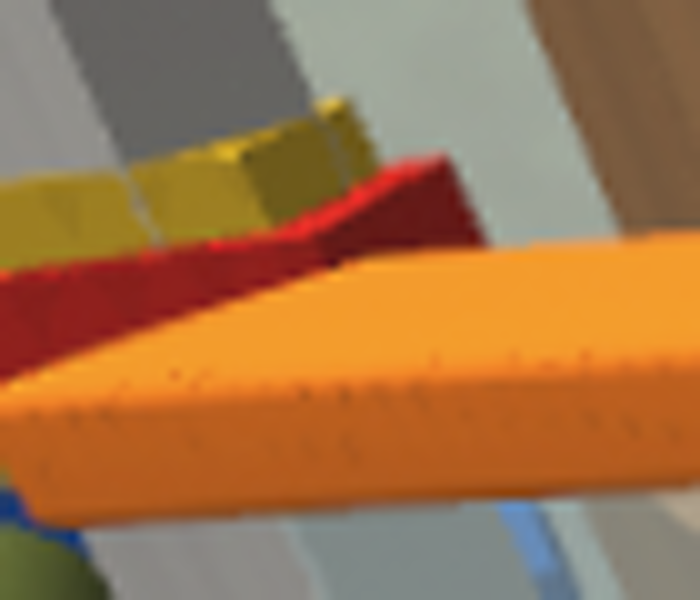

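```bash
python3 - <<'E'
from h import *
info(); plan([.50,.0,.3],R=tilt(0)); 
E
```

```text
t 47.05 p [0.5168 0.0318 0.1138] F [ 0.6 -0.3 -0.3] w -0.002 q [ 81.3  29.1 -51.1 135.5 -78.7  49.7  59.9]
x [ 0.641  0.699 -0.318] y [0.227 0.223 0.948] z [ 0.733 -0.68  -0.016]
shift [-92.1 165.6   6.4] turn [ -0.7   -0.69 -71.45]
```

Request:
send_rows:
  rows:
    - [-25,40,6,0,0,0,-1]
    - [-50,85,6,0,0,0,-1]
    - [-75,130,6,0,0,-6,-1]
    - [-92,165,6,0,0,-14,-1]
    - [-92,165,6,0,0,-24,-1]
    - [-92,165,6,0,0,-34,-1]
    - [-92,165,6,0,0,-44,-1]
    - [-92,165,6,0,0,-54,-1]
    - [-92,165,6,0,0,-64,-1]
    - [-92,165,6,0,0,-71,-1]

```text
time: 48.3
ee_pos: [0.5008, 0.0013, 0.3008]
orientation: [143.0, 89.2, 100.2]
ft_force: [0.0, 0.8, -2.6]
gripper_width: 0.002
```

```bash
python3 - <<'E'
from h import *
info(); plan([.4667,-.386,.25],jaw=102.3)
E
```

```text
t 48.3 p [0.5008 0.0013 0.3008] F [ 0.   0.8 -2.6] w 0.002 q [ 74.4   4.1 -78.8  96.6   3.2  82.7 -47.5]
x [-0.003  0.014 -1.   ] y [0.679 0.734 0.009] z [ 0.734 -0.679 -0.012]
shift [  45.3 -307.9  238.5] turn [34.93 -0.8  -0.28]
```

Request:
send_rows:
  rows:
    - [5,-45,30,0,0,0,0.2]
    - [10,-90,60,5,0,0,0.2]
    - [15,-135,95,10,0,0,0.2]
    - [20,-180,130,15,0,0,0.2]
    - [25,-220,165,20,0,0,0.2]
    - [30,-255,195,25,-1,0,0.2]
    - [35,-285,220,30,-1,0,0.2]
    - [45,-308,238,35,-1,0,0.2]
    - [45,-308,238,35,-1,0,0.2]
    - [45,-308,238,35,-1,0,0.2]

```text
time: 49.55
ee_pos: [0.4659, -0.3853, 0.2463]
orientation: [133.0, 89.5, 55.3]
ft_force: [-0.2, 1.2, 0.7]
gripper_width: 0.601
```

```bash
python3 - <<'E'
from h import *
grab_frame('wrist');st=sensors.get_state();info(st);c=cam('wrist',snap('wrist','w35.png'),st);pickle.dump((c,st),open('w35.pkl','wb'))
print(proj(c,[[.5566,-.3667,.031],[.4667,-.3863,.038],[.421,-.3963,.038]]))
E
```

```text
t 49.6 p [ 0.4661 -0.3851  0.2466] F [ 0.3 -0.3 -0.2] w 0.598 q [ 82.8  21.7 -57.7  88.1  18.   80.3 -53.7]
x [ 0.005  0.007 -1.   ] y [0.977 0.213 0.007] z [ 0.213 -0.977 -0.006]
[[323.4228728   97.04987336]
 [323.17648428 179.62328517]
 [323.07374697 218.05267604]]
```

View pics/w35.png

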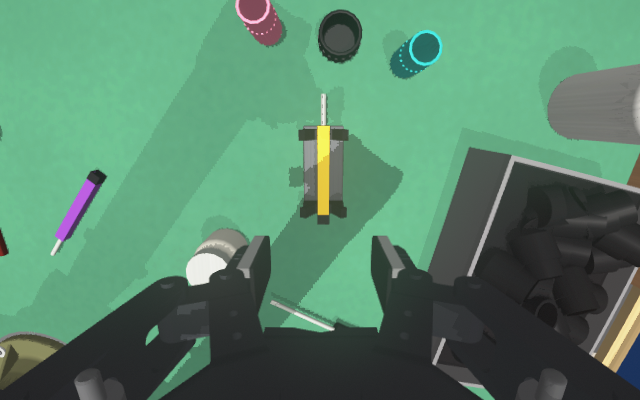

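```bash
python3 - <<'E'
from h import *
info();plan([.4667,-.3863,.030],jaw=102.3)
E
```

```text
t 49.65 p [ 0.4661 -0.3853  0.2468] F [ 0.1 -0.1 -0.3] w 0.598 q [ 82.8  21.7 -57.7  88.1  18.   80.3 -53.7]
x [ 0.006  0.006 -1.   ] y [0.977 0.213 0.007] z [ 0.213 -0.977 -0.005]
shift [216.8  -1.1   2.2] turn [ 0.01 -0.28 -0.39]
```

Request:
send_rows:
  rows:
    - [40,-1,1,0,-0.3,-0.4,0.2]
    - [80,-1,1,0,-0.3,-0.4,0.2]
    - [120,-1,1.5,0,-0.3,-0.4,0.2]
    - [150,-1,2,0,-0.3,-0.4,0.2]
    - [175,-1,2,0,-0.3,-0.4,0.2]
    - [195,-1,2,0,-0.3,-0.4,0.2]
    - [206,-1,2,0,-0.3,-0.4,0.2]
    - [212,-1,2,0,-0.3,-0.4,0.2]
    - [216,-1,2,0,-0.3,-0.4,0.2]
    - [216,-1,2,0,-0.3,-0.4,0.2]

```text
time: 50.9
ee_pos: [0.4659, -0.388, 0.0304]
orientation: [-46.7, 90.0, -124.6]
ft_force: [-0.1, 0.1, 0.3]
gripper_width: 0.602
```

```bash
python3 - <<'E'
from h import *
info();snap('wrist','w36.png')
E
```

```text
t 50.9 p [ 0.4659 -0.388   0.0304] F [-0.1  0.1  0.3] w 0.602 q [ 76.8  33.5 -50.2 100.4  29.4  60.1 -61.7]
x [-0.    -0.001 -1.   ] y [ 0.978  0.21  -0.001] z [ 0.21  -0.978  0.001]
```

View pics/w36.png

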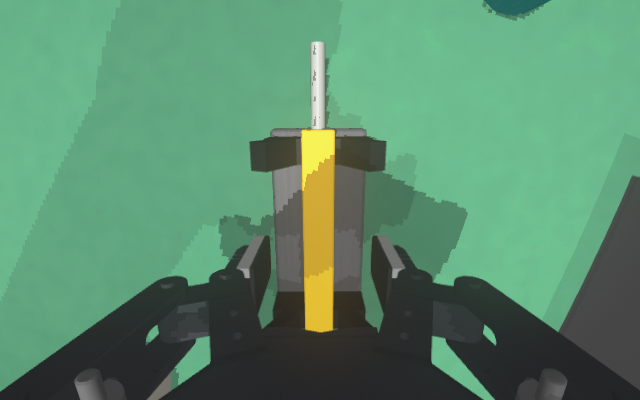

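Request:
send_rows:
  rows:
    - [0,0,-1,0,0,0,0.2]
    - [0,0,-1,0,0,0,-0.3]
    - [0,0,-1,0,0,0,-0.5]
    - [0,0,-1,0,0,0,-1]
    - [0,0,-1,0,0,0,-1]
    - [0,0,-1,0,0,0,-1]
    - [0,0,-1,0,0,0,-1]
    - [0,0,-1,0,0,0,-1]
    - [0,0,-1,0,0,0,-1]
    - [0,0,-1,0,0,0,-1]
  grip_force: 50

```text
time: 52.2
ee_pos: [0.4657, -0.387, 0.0304]
orientation: [-45.6, 90.0, -123.5]
ft_force: [-0.2, 0.2, 3.9]
gripper_width: 0.15
```

```bash
python3 - <<'E'
from h import *
grab_frame('wrist');info();st=sensors.get_state();c=cam('wrist',snap('wrist','w37.png'),st);pickle.dump((c,st),open('w37.pkl','wb'))
E
```

```text
t 52.25 p [ 0.4657 -0.387   0.0304] F [0.  0.5 4.3] w 0.154 q [ 76.8  33.5 -50.2 100.5  29.3  60.1 -61.8]
x [-0.    -0.001 -1.   ] y [ 0.978  0.21  -0.001] z [ 0.21  -0.978  0.001]
```

View pics/w37.png

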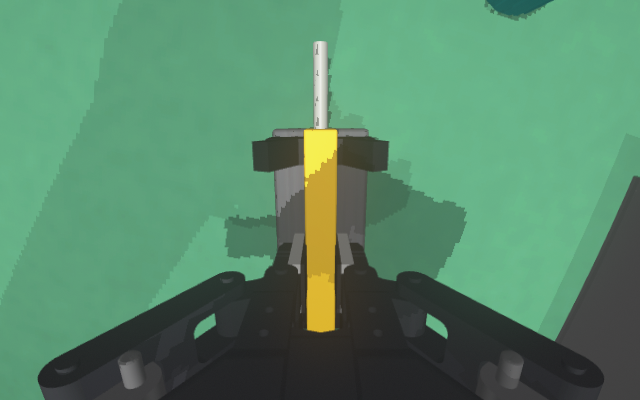

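```bash
python3 - <<'E'
from h import *
c,st=pickle.load(open('w37.pkl','rb'))
R0=Ro.from_euler('xyz',st['orientation'],degrees=True).as_matrix()
for uv,z in(((319.6,41),.031),((320.5,129),.038)):
  p=onz(c,uv,z);print(p,R0.T@(p-st['ee_pos']))
print('from top tip:',R0.T@(np.array([.5566,-.3667,.031])-st['ee_pos']))
plan([.4657,-.387,.2],jaw=102.1)
E
```

```text
[ 0.56064355 -0.36551698  0.031     ] [-0.00066459  0.09730655 -0.0010439 ]
[ 0.52680684 -0.37319093  0.038     ] [-0.00764569  0.062609   -0.00064775]
from top tip: [-0.00066216  0.09310469 -0.00073698]
shift [-1.696e+02 -1.000e-01  1.000e-01] turn [0.03 0.03 0.03]
```

Request:
send_rows:
  rows:
    - [-5,0,0,0,0,0,-1]
    - [-15,0,0,0,0,0,-1]
    - [-30,0,0,0,0,0,-1]
    - [-50,0,0,0,0,0,-1]
    - [-75,0,0,0,0,0,-1]
    - [-100,0,0,0,0,0,-1]
    - [-125,0,0,0,0,0,-1]
    - [-145,0,0,0,0,0,-1]
    - [-160,0,0,0,0,0,-1]
    - [-170,0,0,0,0,0,-1]

```text
time: 53.55
ee_pos: [0.4657, -0.3869, 0.2011]
orientation: [-50.1, 90.0, -127.9]
ft_force: [-0.5, 0.9, 0.1]
gripper_width: 0.152
```

```bash
cat >>h.py <<'E'
XB=np.array([.9866,-.1633,0]);YB=np.array([.1633,.9866,0]);M=np.array([.6793,-.1561,.089])
E
python3 - <<'E'
from h import *
info();
t=M-XB*(.095+.06); plan([t[0],t[1],.2],jaw=80.6); plan([t[0],t[1],.089],jaw=80.6); snap('wrist','w38.png')
E
```

```text
t 53.55 p [ 0.4657 -0.3869  0.2011] F [-0.5  0.9  0.1] w 0.152 q [ 81.9  23.5 -56.6  91.5  20.1  75.9 -55.4]
x [-0.001 -0.001 -1.   ] y [ 0.978  0.21  -0.001] z [ 0.21  -0.978  0.001]
shift [   0.9  113.1 -237.6] turn [21.52  0.04  0.03]
shift [ 111.9  113.2 -237.7] turn [21.52  0.04  0.03]
```

View pics/w38.png

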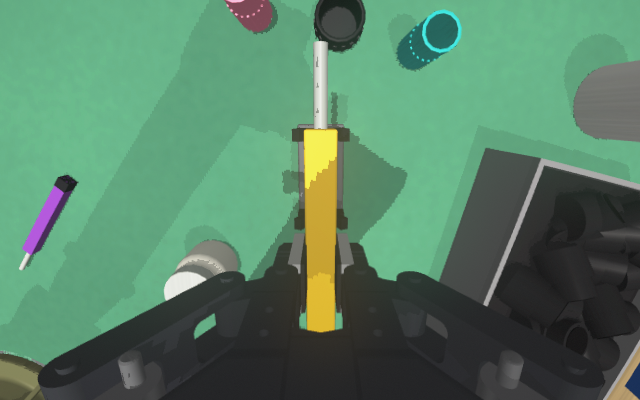

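Request:
send_rows:
  rows:
    - [0,12,-25,2,0,0,-1]
    - [0,24,-50,5,0,0,-1]
    - [0,38,-80,8,0,0,-1]
    - [0,52,-110,11,0,0,-1]
    - [0,66,-140,14,0,0,-1]
    - [0,80,-170,17,0,0,-1]
    - [0,95,-200,20,0,0,-1]
    - [0,105,-222,21.5,0,0,-1]
    - [0,113,-237,21.5,0,0,-1]
    - [0,113,-237,21.5,0,0,-1]

```text
time: 54.85
ee_pos: [0.5265, -0.1301, 0.1999]
orientation: [-87.9, 89.9, 172.9]
ft_force: [-0.2, -0.6, -0.5]
gripper_width: 0.149
```

```bash
python3 - <<'E'
from h import *
grab_frame('wrist');st=sensors.get_state();info(st);c=cam('wrist',snap('wrist','w39.png'),st);pickle.dump((c,st),open('w39.pkl','wb'))
print(proj(c,[M,[.6809,-.1578,.12],[.7381,-.1649,.12],[.6904,-.087,.12],[.6683,-.2236,.12]]))
t=M-XB*(.095+.06);plan([t[0],t[1],.09],jaw=80.6)
E
```

```text
t 54.9 p [ 0.5262 -0.1316  0.1998] F [-0.1  0.1 -0.7] w 0.15 q [ 64.6  14.8 -60.6 100.2  13.5  73.  -98.6]
x [-0.001 -0.    -1.   ] y [ 0.987 -0.162 -0.001] z [-0.162 -0.987  0.001]
[[ 321.09617495   -5.5238828 ]
 [ 323.45658326  -28.31646633]
 [ 319.91024234 -129.70825563]
 [ 210.54942077  -22.88385239]
 [ 429.35288146  -23.29198098]]
shift [ 1.098e+02  1.000e-01 -1.800e+00] turn [-0.01  0.05  0.07]
```

View pics/w39.png

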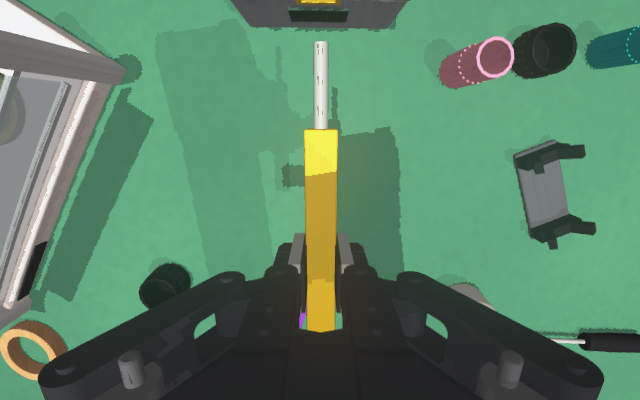

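Request:
send_rows:
  rows:
    - [15,0,-1,0,0,0,-1]
    - [30,0,-2,0,0,0,-1]
    - [45,0,-2,0,0,0,-1]
    - [60,0,-2,0,0,0,-1]
    - [75,0,-2,0,0,0,-1]
    - [88,0,-2,0,0,0,-1]
    - [98,0,-2,0,0,0,-1]
    - [106,0,-2,0,0,0,-1]
    - [111,0,-2,0,0,0,-1]
    - [111,0,-2,0,0,0,-1]

```text
time: 56.2
ee_pos: [0.5265, -0.1294, 0.0889]
orientation: [-70.1, 89.9, -169.5]
ft_force: [-0.6, -0.6, -0.3]
gripper_width: 0.153
```

```bash
python3 - <<'E'
from h import *
grab_frame('wrist');st=sensors.get_state();info(st);c=cam('wrist',snap('wrist','w40.png'),st);pickle.dump((c,st),open('w40.pkl','wb'))
print(proj(c,[M,M+[0,0,.011],M-[0,0,.011]]))
snap('side','s40.png');d=cv2.imread('pics/s40.png');cv2.imwrite('pics/c40.png',cv2.resize(d[160:240,265:365],None,fx=7,fy=7,interpolation=cv2.INTER_CUBIC))
t=M-XB*(.095+.015);plan([t[0],t[1],.0885],jaw=80.6)
E
```

```text
t 56.25 p [ 0.5267 -0.1294  0.0892] F [ 0.3  0.9 -0.4] w 0.154 q [  59.5   22.3  -56.6  107.    21.    62.  -104.7]
x [-0.001 -0.    -1.   ] y [ 0.987 -0.163 -0.   ] z [-0.163 -0.987  0.   ]
[[ 327.31130343 -119.1438232 ]
 [ 327.96506662 -141.88284082]
 [ 326.7566412   -99.75901465]]
shift [ 0.9 44.7  1.4] turn [ 0.03  0.04 -0.  ]
```

View pics/w40.png

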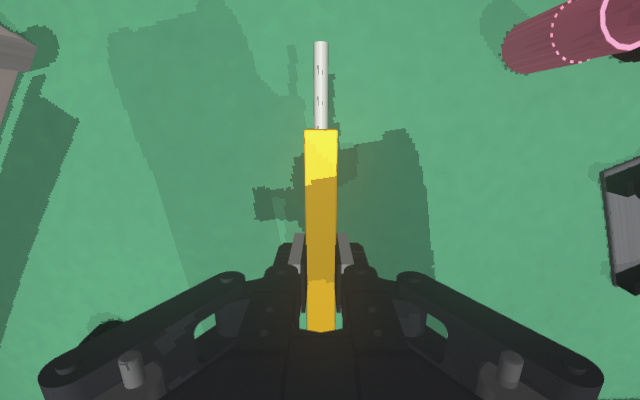

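View pics/c40.png

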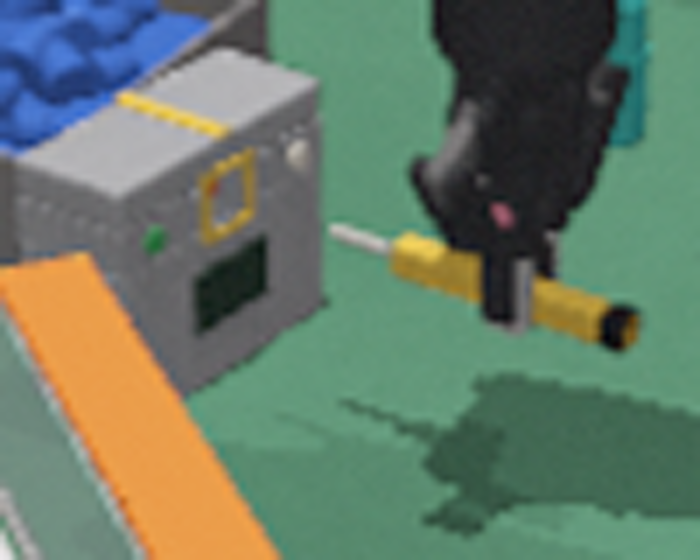

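Request:
send_rows:
  rows:
    - [0,5,0.5,0,0,0,-1]
    - [0,10,0.5,0,0,0,-1]
    - [0,16,0.5,0,0,0,-1]
    - [0,22,0.5,0,0,0,-1]
    - [0,28,0.5,0,0,0,-1]
    - [0,34,0.5,0,0,0,-1]
    - [0,40,0.5,0,0,0,-1]
    - [0,45,0.5,0,0,0,-1]
    - [0,45,0.5,0,0,0,-1]
    - [0,45,0.5,0,0,0,-1]

```text
time: 57.6
ee_pos: [0.5707, -0.1371, 0.0889]
orientation: [-68.6, 89.9, -168.0]
ft_force: [-0.4, 0.3, 0.0]
gripper_width: 0.151
```

```bash
python3 - <<'E'
from h import *
info()
snap('side','s41.png');d=cv2.imread('pics/s41.png');cv2.imwrite('pics/c41.png',cv2.resize(d[165:225,275:345],None,fx=10,fy=10,interpolation=cv2.INTER_CUBIC))
E
```

```text
t 57.6 p [ 0.5707 -0.1371  0.0889] F [-0.4  0.3  0. ] w 0.151 q [  54.6   27.6  -54.   100.8   24.6   64.4 -106.7]
x [-0.001 -0.    -1.   ] y [ 0.987 -0.163 -0.001] z [-0.163 -0.987  0.   ]
```

View pics/c41.png

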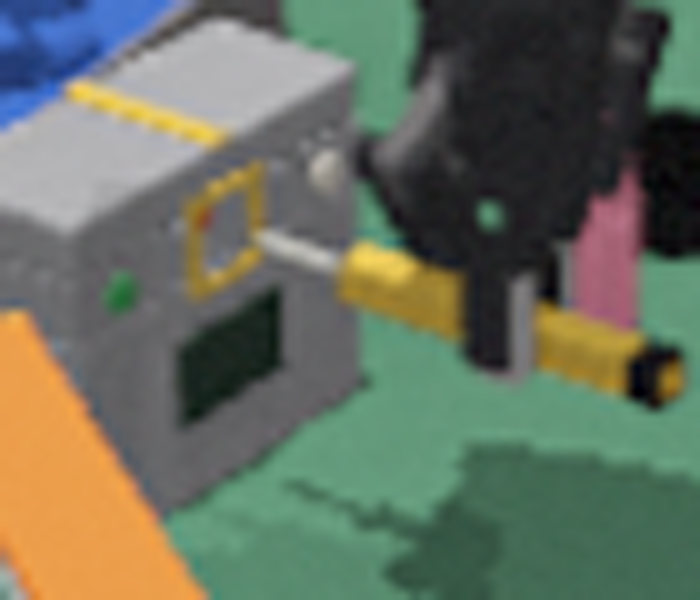

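Request:
send_rows:
  rows:
    - [1,3,0,0,0,0,-1]
    - [1,6,0,0,0,0,-1]
    - [1,9,0,0,0,0,-1]
    - [1,12,0,0,0,0,-1]
    - [1,15,0,0,0,0,-1]
    - [1,18,0,0,0,0,-1]
    - [1,20,0,0,0,0,-1]
    - [1,22,0,0,0,0,-1]
    - [1,22,0,0,0,0,-1]
    - [1,22,0,0,0,0,-1]

```text
time: 58.9
ee_pos: [0.5925, -0.1408, 0.088]
orientation: [-62.5, 89.9, -161.8]
ft_force: [-0.2, 0.8, -0.8]
gripper_width: 0.151
```

```bash
python3 - <<'E'
from h import *
info()
snap('side','s42.png');d=cv2.imread('pics/s42.png');cv2.imwrite('pics/c42.png',cv2.resize(d[165:225,275:345],None,fx=10,fy=10,interpolation=cv2.INTER_CUBIC))
E
```

```text
t 58.9 p [ 0.5925 -0.1408  0.088 ] F [-0.2  0.8 -0.8] w 0.151 q [  52.3   30.1  -52.9   97.6   26.1   65.5 -107.3]
x [-0.001 -0.    -1.   ] y [ 0.987 -0.163 -0.001] z [-0.163 -0.987  0.   ]
```

View pics/c42.png

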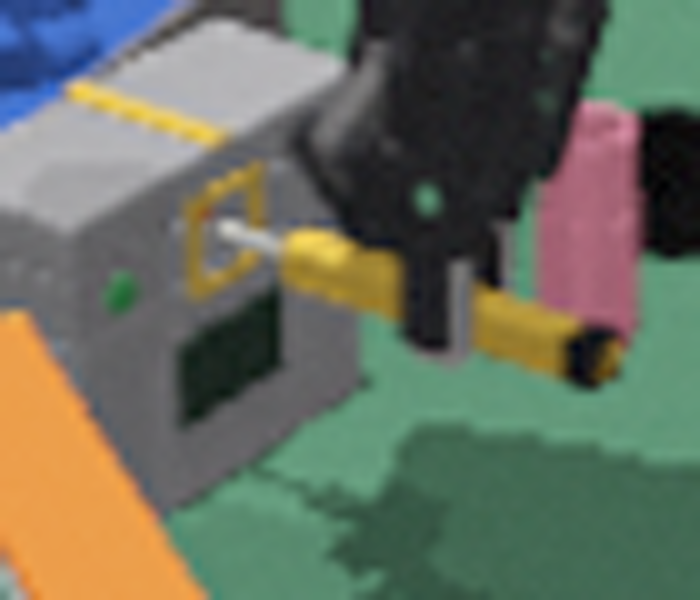

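Request:
send_rows:
  rows:
    - [0,1,0,0,0,0,-1]
    - [0,2,0,0,0,0,-1]
    - [0,3,0,0,0,0,-1]
    - [0,4,0,0,0,0,-1]
    - [0,5,0,0,0,0,-1]
    - [0,6,0,0,0,0,-1]
    - [0,7,0,0,0,0,-1]
    - [0,8,0,0,0,0,-1]
    - [0,8,0,0,0,0,-1]
    - [0,8,0,0,0,0,-1]

```text
time: 60.2
ee_pos: [0.6002, -0.1421, 0.0878]
orientation: [-70.7, 89.9, -170.0]
ft_force: [-3.1, -0.5, 0.0]
gripper_width: 0.157
```

Request:
send_rows:
  rows:
    - [0,1,0,0,0,0,-1]
    - [0,2,0,0,0,0,-1]
    - [0,3,0,0,0,0,-1]
    - [0,3.5,0,0,0,0,-1]
    - [0,4,0,0,0,0,-1]
    - [0,4,0,0,0,0,-1]
    - [0,4,0,0,0,0,-1]
    - [0,4,0,0,0,0,-1]
    - [0,4,0,0,0,0,-1]
    - [0,4,0,0,0,0,-1]

```text
time: 61.45
ee_pos: [0.6036, -0.1427, 0.0877]
orientation: [-76.2, 89.8, -175.6]
ft_force: [-5.5, -0.7, 0.6]
gripper_width: 0.148
```

```bash
python3 - <<'E'
from h import *
info(); snap('wrist','w43.png')
E
```

```text
t 61.45 p [ 0.6036 -0.1427  0.0877] F [-5.5 -0.7  0.6] w 0.148 q [  51.2   31.4  -52.3   95.9   26.8   66.3 -107.6]
x [-0.003 -0.    -1.   ] y [ 0.987 -0.163 -0.003] z [-0.163 -0.987  0.001]
```

View pics/w43.png

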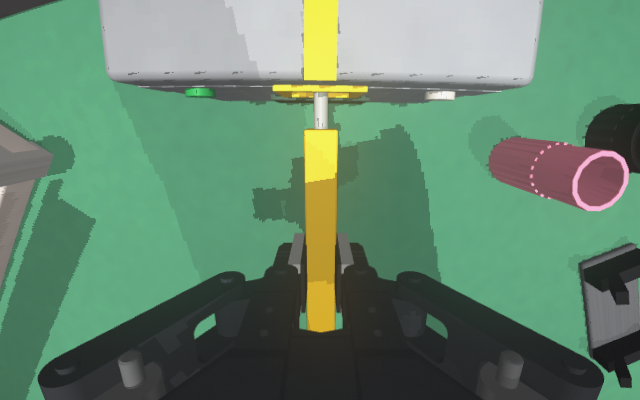

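Request:
send_rows:
  rows:
    - [0,0.5,0,0,0,0,-1]
    - [0,1,0,0,0,0,-1]
    - [0,1.5,0,0,0,0,-1]
    - [0,2,0,0,0,0,-1]
    - [0,2,0,0,0,0,-1]
    - [0,2,0,0,0,0,-1]
    - [0,2,0,0,0,0,-1]
    - [0,2,0,0,0,0,-1]
    - [0,2,0,0,0,0,-1]
    - [0,2,0,0,0,0,-1]

```text
time: 62.75
ee_pos: [0.6038, -0.1427, 0.0873]
orientation: [-80.3, 89.6, -179.7]
ft_force: [-11.5, 0.8, 2.5]
gripper_width: 0.153
```

Request:
send_rows:
  rows:
    - [0,-3,0,0,0,0,-1]
    - [0,-8,0,0,0,0,-1]
    - [0,-15,0,0,0,0,-1]
    - [0,-25,0,0,0,0,-1]
    - [0,-35,0,0,0,0,-1]
    - [0,-50,0,0,0,0,-1]
    - [-15,-65,0,0,0,0,-1]
    - [-40,-80,0,0,0,0,-1]
    - [-70,-80,0,0,0,0,-1]
    - [-110,-80,0,0,0,0,-1]

```text
time: 64.0
ee_pos: [0.526, -0.13, 0.1982]
orientation: [-63.6, 89.8, -163.0]
ft_force: [0.5, -1.0, -0.1]
gripper_width: 0.149
```

```bash
python3 - <<'E'
from h import *
grab_frame('wrist');info(); snap('wrist','w44.png');plan([.4657,-.387,.2],jaw=102.1)
E
```

```text
t 64.05 p [ 0.5295 -0.13    0.204 ] F [2.5 0.2 3. ] w 0.153 q [ 64.6  14.7 -61.1  99.8  13.6  73.1 -98.9]
x [ 0.006 -0.004 -1.   ] y [ 0.987 -0.162  0.006] z [-0.162 -0.987  0.003]
shift [  2.7 -21.2 263.9] turn [-21.47   0.23  -0.34]
```

View pics/w44.png

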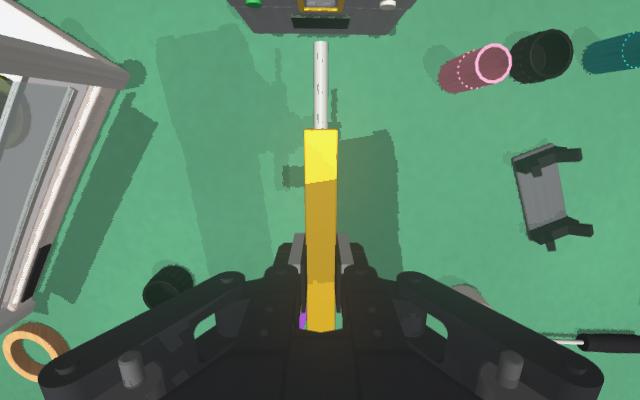

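Request:
send_rows:
  rows:
    - [0,-2,25,-2,0,0,-1]
    - [0,-4,55,-5,0,0,-1]
    - [0,-7,85,-8,0,0,-1]
    - [0,-10,115,-11,0,0,-1]
    - [0,-13,145,-14,0,0,-1]
    - [0,-16,175,-17,0,0,-1]
    - [0,-18,205,-20,0,0,-1]
    - [0,-20,235,-21.5,0,0,-1]
    - [0,-21,255,-21.5,0,0,-1]
    - [0,-21,264,-21.5,0,0,-1]

```text
time: 65.35
ee_pos: [0.4631, -0.3879, 0.1976]
orientation: [-113.8, 89.9, 168.2]
ft_force: [0.8, 0.4, -0.2]
gripper_width: 0.15
```

```bash
python3 - <<'E'
from h import *
for i in range(3):grab_frame('wrist')
info(); plan([.4657,-.387,.06],jaw=102.1)
E
```

```text
t 65.5 p [ 0.4642 -0.3863  0.198 ] F [ 0.7  0.1 -1.1] w 0.149 q [ 82.2  23.6 -56.9  91.9  20.2  75.6 -55.4]
x [-0.001  0.    -1.   ] y [ 0.978  0.211 -0.   ] z [ 0.211 -0.978 -0.001]
shift [138.    1.4   1.1] turn [ 0.06 -0.03  0.03]
```

Request:
send_rows:
  rows:
    - [20,1.4,0.8,0,0,0,-1]
    - [45,1.4,0.8,0,0,0,-1]
    - [70,1.4,0.8,0,0,0,-1]
    - [92,1.4,0.8,0,0,0,-1]
    - [110,1.4,0.8,0,0,0,-1]
    - [122,1.4,0.8,0,0,0,-1]
    - [130,1.4,0.8,0,0,0,-1]
    - [138,1.4,0.8,0,0,0,-1]
    - [138,1.4,0.8,0,0,0,-1]
    - [138,1.4,0.8,0,0,0,-1]

```text
time: 66.75
ee_pos: [0.4656, -0.3878, 0.0606]
orientation: [-18.8, 90.0, -96.7]
ft_force: [0.4, -0.8, -0.3]
gripper_width: 0.147
```

```bash
python3 - <<'E'
from h import *
info(); plan([.4657,-.387,.0305],jaw=102.1);snap('wrist','w45.png')
E
```

```text
t 66.75 p [ 0.4656 -0.3878  0.0606] F [ 0.4 -0.8 -0.3] w 0.147 q [ 78.2  31.6 -51.9  99.3  27.6  62.8 -60.5]
x [-0.    -0.001 -1.   ] y [ 0.978  0.21  -0.   ] z [ 0.21  -0.978  0.001]
shift [30.1  0.3 -0.8] turn [0.03 0.05 0.02]
```

View pics/w45.png

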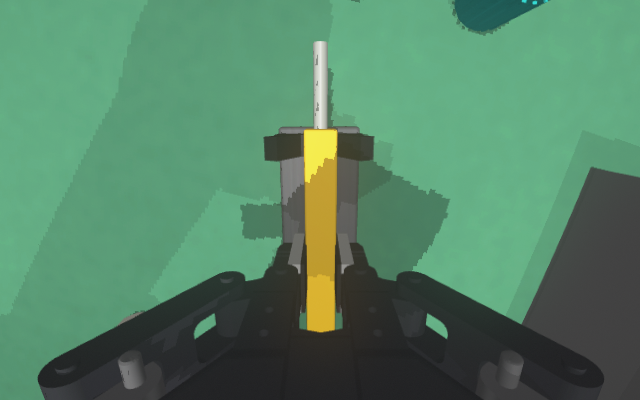

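Centred over the cradle (supports at x≈281–357, stylus at 320). I lower it the last 30 mm and release.

Request:
send_rows:
  rows:
    - [6,0,-0.8,0,0,0,-1]
    - [12,0,-0.8,0,0,0,-1]
    - [17,0,-0.8,0,0,0,-1]
    - [22,0,-0.8,0,0,0,-1]
    - [26,0,-0.8,0,0,0,-1]
    - [28,0,-0.8,0,0,0,-1]
    - [30,0,-0.8,0,0,0,-1]
    - [30,0,-0.8,0,0,0,-1]
    - [30,0,-0.8,0,0,0,-1]
    - [30,0,-0.8,0,0,0,-1]

```text
time: 68.05
ee_pos: [0.4653, -0.3869, 0.0304]
orientation: [-43.1, 90.0, -121.0]
ft_force: [0.1, -0.2, 2.1]
gripper_width: 0.15
```

Request:
send_rows:
  rows:
    - [0,0,0,0,0,0,-0.6]
    - [0,0,0,0,0,0,-0.5]
    - [0,0,0,0,0,0,-0.3]
    - [0,0,0,0,0,0,0]
    - [0,0,0,0,0,0,0.2]
    - [0,0,0,0,0,0,0.2]
    - [-15,0,0,0,0,0,0.2]
    - [-45,0,0,0,0,0,0.2]
    - [-90,0,0,0,0,0,0.2]
    - [-130,0,0,0,0,0,0.2]

```text
time: 69.3
ee_pos: [0.4656, -0.3867, 0.1628]
orientation: [5.2, 89.9, -72.7]
ft_force: [0.3, -0.9, 0.2]
gripper_width: 0.599
```

```bash
python3 - <<'E'
from h import *
for i in range(2): grab_frame('wrist')
info();st=sensors.get_state();c=cam('wrist',snap('wrist','w46.png'),st)
print(proj(c,[[.5566,-.3667,.031],[.4667,-.3863,.038]]))
snap('side','s46.png');d=cv2.imread('pics/s46.png');cv2.imwrite('pics/c46.png',cv2.resize(d[160:220,340:420],None,fx=9,fy=9,interpolation=cv2.INTER_CUBIC))
snap('top','t46.png')
E
```

```text
t 69.4 p [ 0.4682 -0.3881  0.1663] F [ 1.2  0.8 -0.9] w 0.604 q [ 81.4  25.2 -56.1  93.9  22.   72.1 -56.7]
x [ 0.006 -0.007 -1.   ] y [0.978 0.21  0.005] z [ 0.21  -0.978  0.008]
[[317.42389919  90.81048659]
 [317.83186308 197.67315558]]
```

View pics/w46.png

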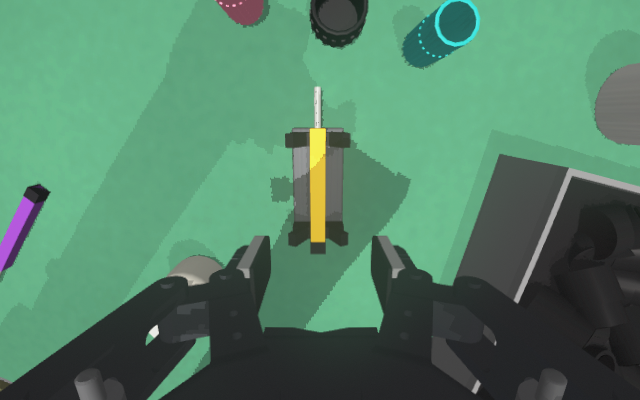

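View pics/c46.png

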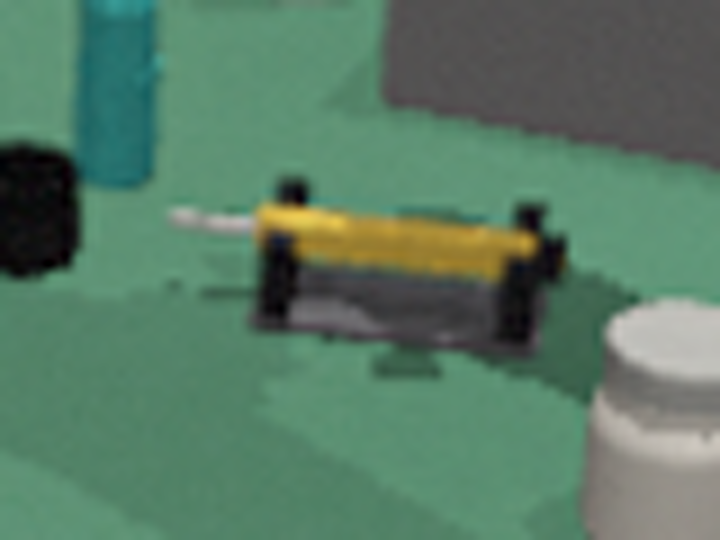

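View pics/s46.png

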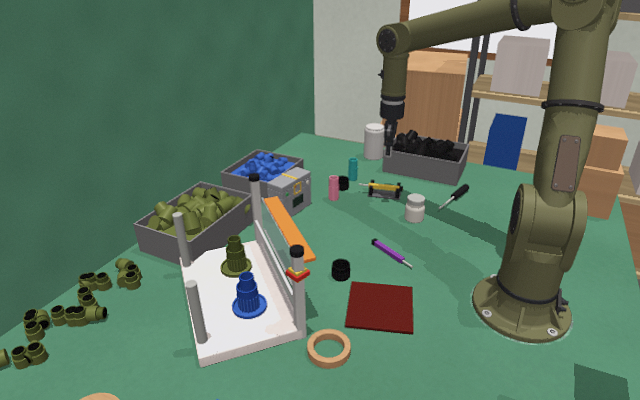

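```bash
python3 - <<'E'
from h import *
d=cv2.imread('pics/s46.png')
for r_ in range(255,264): print(r_,d[r_,308:319,2])
t=cv2.imread('pics/t46.png')
a=cv2.resize(t[90:260,110:310],None,fx=3,fy=3,interpolation=cv2.INTER_CUBIC)
cv2.imwrite('pics/c47.png',a)
E
```

```text
255 [229 228 228 229 230 233 198 119  89  93  95]
256 [229 229 229 229 230 232 231 180  95  94  95]
257 [229 230 230 232 232 233 222 170  97  96  93]
258 [233 231 217 198 189 188 184 147 102  92  94]
259 [187 188 181 170 165 166 166 142 105  95  93]
260 [165 165 163 163 166 158 141 115  98  93  96]
261 [168 157 133 116 117 111 104  95  97  94  95]
262 [114 111 102  95  93  95  94  95  94  95  96]
263 [92 90 95 93 95 95 94 93 95 98 97]
```

View pics/c47.png

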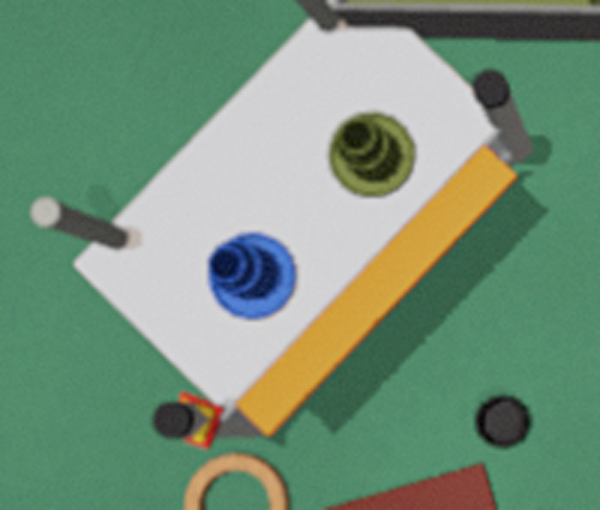

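The lip rows have not moved since it was raised, both kits are nested in their pans, and the stylus is back in its cradle. Handing in.

```bash
python3 - <<'E'
from h import *
print(workorder.hand_in())
E
```

```text
the job is handed in; nothing more can be done
None
```

The job is done in the order asked and handed in at about 69 s. No verdict was reported.

- **Kits:** Only the medium and small shell of each colour were there. The small sits upright inside the medium in its own pan, olive in olive and blue in blue, as the last side and top pictures show.
- **Shield:** I pushed it up from under the orange lip with the closed fingers. The lip is at about 170–172 mm and the red mark at about 170.5–172.5 mm, so they agree to about 1 mm. The side and wrist cameras suggest the lip may be 0.5–1 mm low, and I left it there. It had not moved by the last picture.
- **Button:** I pressed it with the stylus tip only. It went in to a hard stop: the force rose to 11.5 N with almost no further travel, where the spring alone gives 4.5 N.
- **Stylus:** It did not slip in the grip and lies in its cradle with the pin pointing the same way as before.
- **Other things:** I did not touch the collars, jar or tape, and the last pictures show no sign that any of them moved. I saw no shell knocked aside.
- **Disagreement:** The side camera placed the shells up to about 10 mm away from where the top and wrist cameras did. I used the top and wrist cameras for the grasps and placings. For the mark I used the side camera, cross-checked with the other two.

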